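# Set out the slide-mounting place beside the microscope

### The arm

A 7-joint arm with a two-finger parallel gripper is mounted at the origin on the work surface. World frame = base frame: x ahead of the robot, y to its left, z up, the work surface at z = 0. Lengths are in m, angles in rad, forces in N, time in s.
With the tool pointing down it reaches from about 0.35 to 0.775 m from the base axis. Payload 3.1 kg.
Tool frame: the origin (TCP) lies midway between the tips of the shut fingers; the grasp point (between the pads) lies 19 mm behind it; z points along the fingers, y is the direction in which the jaws open and shut (so a half turn about z gives the same grasp; the last joint's range is limited). The gripper opens to 85 mm and grips with 20 to 120 N. Pads are 22 mm wide; open, the fingers measure 114 mm over their backs; the gripper's body (76 mm by 85 mm) begins 54 mm behind the grasp point. The pads swing forward as they close: fully open they stand 13 mm farther back than shut.
Start: joints at [1.247, 0.311, 0.014, 1.512, -0.004, 1.319, -0.027], TCP at [0.153, -0.528, 0.231] pointing down, gripper open.
Joint ranges: [-2.7, 2.7], [-0.3, 1.91], [-1.27, 1.3], [0.12, 2.57], [-1.44, 4.58], [0.2, 2.03], [-3.05, 3.05]. Speed limits (rad/s): [2.79, 2.79, 3.14, 3.14, 3.14, 3.14, 3.14].

### API

Orientations are given as a rotation vector (axis times angle).
In Python, from workcell import r gives the robot as it stands.
- The arm moves only by the shell command python3 -m creep 'ROWS' [FORCE]. ROWS is JSON, a list that holds one entry, the list of rows, each a list of 7 numbers: the shift along the tool's x, y, z in mm, then the turn, a rotation vector about the tool's x, y, z in degrees, then the finger opening in mm, from 0 to 85.4. In form: [[[dx, dy, dz, rx, ry, rz, grip], ...]]. A call has 1 to 5 rows; each row shifts and turns the pose as measured when the row begins, along the tool's axes as they then stand; what a row does not reach is not made up. A row lasts 1/10 s, in which the tool goes at most 50 mm and 8.59 degrees, less where a joint would pass 70% of its speed; a pose out of reach is approached as far as the arm can. A call is refused whole if a number of a shift passes 50 or a number of a turn 8.59, either way. A call with a gripper value outside its range is refused whole. The fingers move at their own pace and stop on an object; FORCE is the grip in N (left out, the last holds). Time passes only in rows, so rows that do not move let the fingers close. It gives the time, the measured TCP pose, the force and the opening at its end, in the units of the state.
- r.get_state(): the state, without advancing time (a new reading comes with each control period).
- r.get_image(name): name is "side" or "top"; returns the picture (384x512x3 uint8, red, green, blue); there is no depth.
- r.calibration(name): a dict with "camera_matrix" (3x3 intrinsics, pixels), "rvec" (rotation vector, rad) and "tvec" (3), from world to camera coordinates, as OpenCV has them. Camera axes: x right, y down, z forward; pixel columns grow to the right and rows downward; lengths in m; the calibration is good to about 2 mm. A picture is of the moment at which its call begins. calibration takes no time and is no camera call.
- r.hand_in(): hands the job in, once; it reports no verdict.
The state is a dict: "time": time; "q": joint angles; "qvel": joint speeds; "joint_torque": joint torques, N m; "ee_pos": TCP position; "ee_rot": TCP orientation; "force": force on the tool from outside, world axes, zero at the start; "moment": the same for the moment, N m; "width": finger opening in m.
Only numpy, scipy, OpenCV 4.12 (cv2) and the standard library are available. Lean on these libraries where they do the work, as an engineer would, in place of code of your own. Each camera call takes 0.05 s, during which the arm holds its last target.

### The job

Get the bench ready for mounting slides around the white tray, leaving about 2 cm (a finger's breadth) between neighbours: the slide box behind the tray (on the far side from the robot), centred and square to it with its long side along the tray's, the cover-glass box centred on top of the slide box, and the dropper bottle in line with the slide box off its end away from the microscope. Put the Petri dish beside the middle of the tray's short side nearest the microscope and the waste beaker beside the middle of the opposite short side, away from the microscope. Set everything down upright without dropping or tipping it, and leave the screw-capped reagent bottle, the specimen jar and the forceps where they are.

Things in the scene. Friction and masses are not known exactly. Their poses are not given: they have to be found in the camera images.
- tray: White enamelled mounting tray, 110 mm deep (its x) by 160 mm long (its y), rim 10 mm high, floor 4 mm thick; fixed to the bench. Two glass slides on blotting paper and the forceps lie in it. Origin: centre of its underside, on the bench. Its x axis points to its far long side ('behind', away from the robot), turned up to 0.3 rad; its y axis to its left short side as seen from the robot.
- microscope_stage (a point): Full-size white and black binocular compound microscope, fixed, about 240 mm deep, 180 mm wide and 410 mm tall, at the left or the right edge of the bench (a white hotplate, 92 mm tall, stands at the other edge). Its eyepieces look towards the robot. The point is the middle of the front edge of its specimen stage, 168 mm above the bench; x points away from the eyepiece side. It tells which short side of the tray is the microscope's side.
- slide_box_center (a point): Black plastic slide box with a white blank label on its lid, closed, 55 mm (its x) by 80 mm (its y) by 32 mm tall, about 160 g, lying flat. The point is its centre, 16 mm above its underside; z is up.
- cover_box_center (a point): Small square white plastic box of cover glasses, closed, 34 x 34 mm (its x and y) by 24 mm tall, about 40 g. The point is its centre, 12 mm above its underside; z is up. It goes on top of the slide box.
- dropper_center (a point): Slim amber dropper bottle with a black cap and black rubber bulb: straight body 33 mm across up to 50 mm, cap 23 mm across, bulb 16 mm across, 84 mm tall in all, about 60 g, standing upright. The point is on its axis 42 mm above its underside; z is up.
- dish_center (a point): Closed clear Petri dish with a white rim, white filter paper and bits of green leaf inside, lid 60 mm across (the lowest 6 mm is 58 mm across), 16 mm tall, about 40 g, lying flat. The point is its centre, 8 mm above its underside; z is up.
- beaker_center (a point): Small white plastic beaker (for waste), open and empty, 48 mm across outside and 64 mm tall with a 2.5 mm wall and a little lip, about 60 g, standing upright. The point is on its axis 32 mm above its underside; z is up.
- reagent_center (a point): Bystander: stout amber reagent bottle with a white screw cap, 52 mm across, 92 mm tall, among the things; to be left alone. The point is on its axis 46 mm above its underside.
- jar_center (a point): Bystander: clear glass specimen jar with a metal lid, 62 mm across, 70 mm tall, near the back of the bench; to be left alone. Fixed equipment up to 180 mm tall stands behind it along the back edge. The point is on its axis 35 mm above its underside.
- forceps_center (a point): Bystander: steel forceps, about 110 mm long, 15 mm wide and 6 mm thick, lying in the tray along its front long side; to be left alone. The point is at their middle, 3 mm above their underside.

How it is judged:
By the outcome, as a careful person would: the job done as asked, in the order asked, and still so for the second after the job is handed in, with the robot touching nothing.
It also fails if it takes over 102 s, if anything falls off the work surface, if the arm or the gripper's body presses on something with over 40 N, if the wrist force passes 120 N, or if a joint passes its speed limit or range.

## Working session

There is one attempt and no reset: what is moved stays moved. The work goes in short steps, Python scripts to look and compute and a shell command to move; the robot and the scene stay as the last step left them, time stands still between calls to the robot, and variables do not carry over. Pictures are saved under pics/ and viewed, and the job is handed in when it is done.

```bash
ls; mkdir -p pics; python3 - <<'E'
from workcell import r
import cv2
s=r.get_state(); print(s)
for n in("side","top"):
    im=r.get_image(n); cv2.imwrite(f"pics/{n}0.png",im[:,:,::-1]); print(r.calibration(n))
E
```

```text
pics
{'time': 0.0, 'q': array([ 1.24728583,  0.31175353,  0.01397276,  1.51306674, -0.00441883,
        1.31919824, -0.02722577]), 'qvel': array([-0.00117582, -0.00034756, -0.00127821,  0.00193251, -0.0018556 ,
        0.00076957,  0.00032595]), 'joint_torque': array([ 2.04112712e-04, -3.79910159e+01,  1.46012348e-01, -2.30591655e+01,
        1.19878564e-02,  1.35032443e-02, -1.39578631e-05]), 'ee_pos': array([ 0.15277523, -0.52759052,  0.23020183]), 'ee_rot': array([-3.10810653e+00, -4.40972475e-01,  6.42576238e-04]), 'force': array([ 0.23980387, -0.55217204,  0.02494441]), 'moment': array([-0.03563811,  0.02700249, -0.03441898]), 'width': 0.08548855621270529}
{'camera_matrix': array([[419.25846225,   0.        , 260.21824908],
       [  0.        , 419.25846225, 192.29572787],
       [  0.        ,   0.        ,   1.        ]]), 'rvec': array([ 0.43165713, -2.62898229,  1.33370854]), 'tvec': array([0.52858716, 0.21550281, 1.44106825])}
{'camera_matrix': array([[422.60920504,   0.        , 255.0897186 ],
       [  0.        , 422.60920504, 198.09365048],
       [  0.        ,   0.        ,   1.        ]]), 'rvec': array([ 2.08561509, -2.13792285,  0.2239846 ]), 'tvec': array([0.02470061, 0.60500159, 1.50707346])}
```

View pics/side0.png

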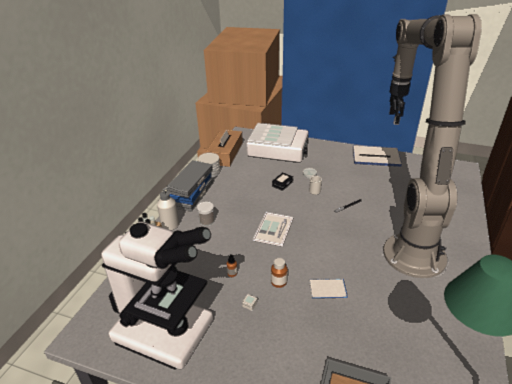

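View pics/top0.png

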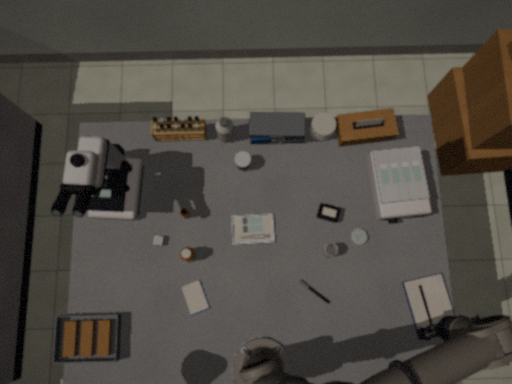

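View zooms.

```bash
python3 - <<'E'
import cv2
a=cv2.imread("pics/top0.png")[140:300,140:390]; cv2.imwrite("pics/top0z.png",cv2.resize(a,None,fx=3.2,fy=3.2,interpolation=cv2.INTER_CUBIC))
a=cv2.imread("pics/side0.png")[160:320,190:390]; cv2.imwrite("pics/side0z.png",cv2.resize(a,None,fx=3.7,fy=3.7,interpolation=cv2.INTER_CUBIC))
E
```

```text
(no output)
```

View pics/top0z.png

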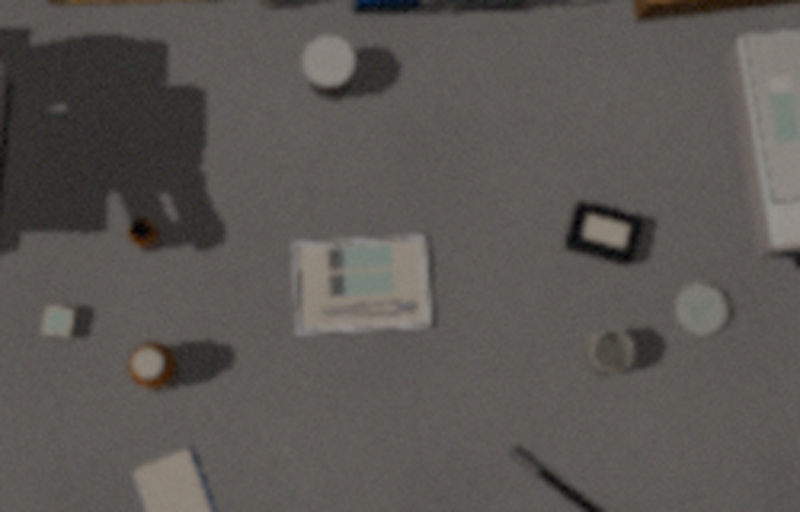

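View pics/side0z.png

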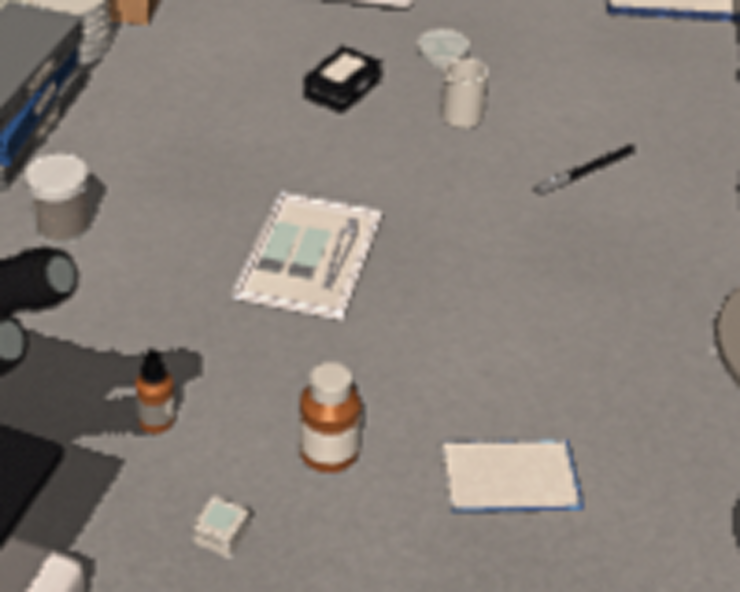

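```bash
cat > h.py <<'E'
import cv2,numpy as np
from scipy.spatial.transform import Rotation as R
from workcell import r
def cam(n):
    c=r.calibration(n); Rm=R.from_rotvec(c["rvec"]).as_matrix(); t=np.array(c["tvec"]); return np.array(c["camera_matrix"]),Rm,t
C={n:cam(n) for n in("side","top")}
def ray(n,uv):
    K,Rm,t=C[n]; d=Rm.T@np.linalg.solve(K,[uv[0],uv[1],1.]); return -Rm.T@t,d/np.linalg.norm(d)
def plane(n,uv,z):
    o,d=ray(n,uv); return o+d*(z-o[2])/d[2]
def tri(us,ut):
    o1,d1=ray("side",us);o2,d2=ray("top",ut)
    A=np.c_[d1,-d2]; s=np.linalg.lstsq(A,o2-o1,rcond=None)[0]
    p,q=o1+s[0]*d1,o2+s[1]*d2; return (p+q)/2,np.linalg.norm(p-q)
def proj(n,p):
    K,Rm,t=C[n]; x=K@(Rm@np.asarray(p,float)+t); return x[:2]/x[2]
S=4
def blob(im,box,f,z0=None,pick=None):
    "box u0,v0,u1,v1 full-res; f: func(float rgb)->mask; returns centroid, contour (full-res px)"
    u0,v0,u1,v1=box
    a=cv2.resize(im[v0:v1,u0:u1],None,fx=S,fy=S,interpolation=cv2.INTER_CUBIC).astype(float)
    m=f(a).astype(np.uint8); cs,_=cv2.findContours(m,cv2.RETR_EXTERNAL,cv2.CHAIN_APPROX_NONE)
    c=max(cs,key=cv2.contourArea); M=cv2.moments(c)
    tr=lambda p:(np.asarray(p,float)+.5)/S-.5+np.array([u0,v0])
    return tr([M["m10"]/M["m00"],M["m01"]/M["m00"]]),tr(c[:,0,:])
def bright(t): return lambda a:a.min(2)>t
def load(n,k): return cv2.imread(f"pics/{n}{k}.png")[:,:,::-1]
E
python3 - <<'E'
from h import *
T=load("top",0);Sd=load("side",0)
def mid(im,b): 
    u0,v0,u1,v1=b; return np.median(im[v0:v1,u0:u1].reshape(-1,3),0)
print(mid(T,(225,205,285,250)),T[195:260:3,252].tolist()[:12])
# tray
c,k=blob(T,(222,205,284,252),bright(115)); 
P=np.array([plane("top",p,.010)[:2] for p in k])*1000
rc=cv2.minAreaRect(P.astype(np.float32)); print("tray top",rc)
c,k=blob(Sd,(245,205,300,250),bright(130))
P=np.array([plane("side",p,.010)[:2] for p in k])*1000
print("tray side",cv2.minAreaRect(P.astype(np.float32)))
for nm,bt,bs,tt,ts in [("cover",(148,230,168,250),(238,290,262,314),115,130),("label",(318,203,342,222),(272,172,296,190),110,130),("dish",(348,226,372,248),(300,166,320,180),100,125),("beaker",(320,238,346,260),(305,172,325,198),90,120),("jar",(230,148,256,172),None,110,0),("cap",(178,244,198,262),None,110,0)]:
    c,k=blob(T,bt,bright(tt)); print(nm,"top",c.round(2),k.min(0).round(1),k.max(0).round(1),plane("top",c,0.02).round(4))
    if bs:
        c2,k2=blob(Sd,bs,bright(ts)); print("   side",c2.round(2),k2.min(0).round(1),k2.max(0).round(1),tri(c2,c))
E
```

```text
[97. 93. 90.] [[94, 92, 90], [97, 92, 87], [94, 90, 86], [96, 92, 88], [93, 91, 87], [95, 93, 86], [99, 96, 93], [128, 127, 121], [116, 127, 121], [120, 132, 121], [125, 129, 118], [119, 129, 119]]
tray top ((499.74957275390625, 22.28826904296875), (111.27406311035156, 158.6308135986328), 1.6503931283950806)
tray side ((499.8471374511719, 25.30677032470703), (118.13592529296875, 179.10865783691406), 1.6944845914840698)
cover top [157.36 239.85] [153.9 235.9] [161.1 243.4] [0.464  0.3792 0.02  ]
   side [248.46 301.48] [241.4 293.1] [256.1 310.6] (array([0.46488204, 0.38008132, 0.01685756]), np.float64(0.0010451660432284273))
label top [328.92 211.79] [323.1 207.9] [334.9 215.6] [ 0.5546 -0.2693  0.02  ]
   side [282.15 177.91] [277.1 174.4] [287.4 181.4] (array([ 0.55254353, -0.26698597,  0.03269041]), np.float64(0.0003495839584293611))
dish top [358.26 236.13] [350.9 228.1] [365.9 243.9] [ 0.4593 -0.3736  0.02  ]
   side [310.61 173.2 ] [301.4 166.9] [319.4 179.4] (array([ 0.45766011, -0.37724255,  0.00702897]), np.float64(0.006273684906426902))
beaker top [325.03 244.93] [324.1 243.9] [325.9 246.1] [ 0.4295 -0.2471  0.02  ]
   side [314.5 184.5] [304.6 171.6] [324.4 197.4] (array([ 0.41788419, -0.24413831,  0.04475612]), np.float64(0.018581722841431617))
jar top [242.02 158.38] [234.4 151.1] [249.6 165.9] [0.7742 0.0566 0.02  ]
cap top [185.58 253.14] [181.9 249.9] [189.4 256.6] [0.4119 0.2731 0.02  ]
```

```bash
python3 - <<'E'
import cv2,numpy as np
T=cv2.imread("pics/top0.png");S=cv2.imread("pics/side0.png")
def z(a,b,f=12):
    u0,v0,u1,v1=b; o=cv2.resize(a[v0:v1,u0:u1],(320,300),interpolation=cv2.INTER_CUBIC); return np.clip(o*1.5,0,255).astype(np.uint8)
r1=np.hstack([z(T,(319,237,346,262))]+[z(T,(172,195,199,220))])
r2=np.hstack([z(S,(300,165,332,195)),z(S,(216,248,248,278))])
cv2.imwrite("pics/zz.png",np.vstack([r1,r2]))
E
```

```text
(no output)
```

View pics/zz.png

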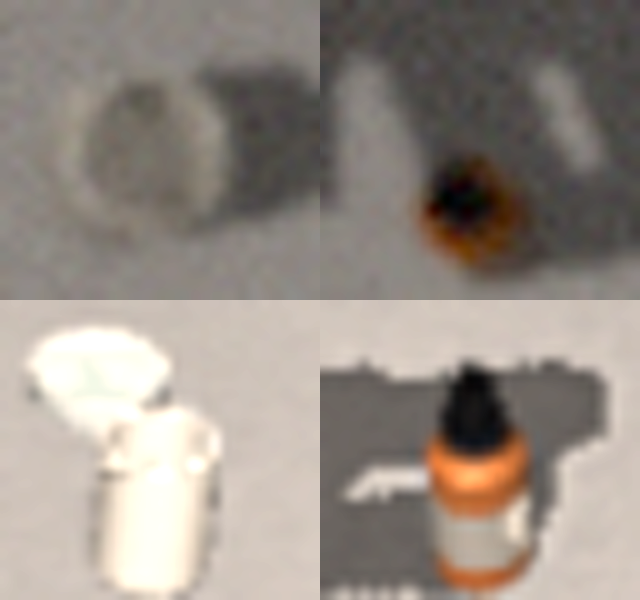

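```bash
python3 - <<'E'
from h import *
T=load("top",0);Sd=load("side",0)
print("cams",ray("top",(256,192))[0],ray("side",(256,192))[0])
print("beaker rim",tri((316.2,179.3),(331,249.5)), plane("top",(331,249.5),.064),plane("side",(316.2,179.3),.064))
# side dark/orange for dropper
sat=lambda a:(a.max(2)-a.min(2)>45)&(a[:,:,0]>a[:,:,2]+45)
dk=lambda t:(lambda a:a.max(2)<t)
c,k=blob(T,(176,204,192,220),lambda a:(a[:,:,0]-a[:,:,2]>12)|(a.max(2)<28)); print("dropper top blob",c,k.min(0),k.max(0))
c1,k1=blob(T,(176,204,192,220),dk(30)); print("bulb",c1,k1.min(0),k1.max(0),plane("top",c1,.075))
c2,k2=blob(Sd,(222,250,244,266),dk(45)); print("side bulb",c2,k2.min(0),k2.max(0))
c3,k3=blob(Sd,(222,250,244,282),sat); print("side org",c3,k3.min(0),k3.max(0))
b=k2[k2[:,1]<k2[:,1].min()+1].mean(0); print(b,tri(b,c1),tri(c2,c1))
bt=k3.max(0)[1]; print("dropper base via side", plane("side",((k3.min(0)[0]+k3.max(0)[0])/2,bt-2),0))
# slide box
c,k=blob(T,(314,198,346,226),dk(55)); P=np.array([plane("top",p,.032)[:2] for p in k])*1000
print("box top",c,cv2.minAreaRect(P.astype(np.float32)))
c2,k2=blob(T,(318,203,342,222),bright(110));P=np.array([plane("top",p,.032)[:2] for p in k2])*1000
print("label",cv2.minAreaRect(P.astype(np.float32)))
# cover
c,k=blob(T,(148,230,168,250),bright(115));P=np.array([plane("top",p,.024)[:2] for p in k])*1000
print("cover",cv2.minAreaRect(P.astype(np.float32)))
c,k=blob(Sd,(238,290,262,314),bright(130));
# hotplate
c,k=blob(T,(364,140,434,224),bright(105));P=np.array([plane("top",p,.092)[:2] for p in k])*1000
print("hot",cv2.boxPoints(cv2.minAreaRect(P.astype(np.float32))))
# reagent cap
c,k=blob(T,(178,244,198,262),bright(110)); print("cap",plane("top",c,.092)); c,k=blob(T,(230,148,256,172),bright(110));print("jar",plane("top",c,.07))
c,k=blob(T,(348,226,372,248),bright(100)); print("dish",plane("top",c,.016))
c,k=blob(T,(222,205,284,252),bright(115)); 
P=np.array([plane("top",p,.010)[:2] for p in k])*1000
print(cv2.boxPoints(cv2.minAreaRect(P.astype(np.float32))))
E
```

```text
cams [0.27908024 0.01685815 1.59991796] [0.14768817 1.14902383 1.02978443]
beaker rim (array([ 0.40746425, -0.26129604,  0.05992208]), np.float64(0.0022620273467789187)) [ 0.4082445  -0.26041141  0.064     ] [ 0.40524169 -0.25543147  0.064     ]
dropper top blob [184.28669058 212.84711451] [178.375 207.375] [189.875 218.125]
bulb [183.46580109 210.98022743] [181.125 208.125] [185.875 213.125] [0.5612429  0.27341361 0.075     ]
side bulb [230.94000393 258.91028411] [227.625 254.375] [234.375 262.625]
side org [231.2261148  265.40088907] [226.125 261.125] [236.125 269.375]
[231.125      254.81730769] (array([0.56101603, 0.27247698, 0.08228575]), np.float64(0.0022618994092999307)) (array([0.56285053, 0.27490039, 0.06610464]), np.float64(7.72700409181022e-05))
dropper base via side [0.57565673 0.25145017 0.        ]
box top [329.86038891 212.62722747] ((549.1091918945312, -271.9504089355469), (95.29047393798828, 61.816978454589844), 72.30651092529297)
label ((552.4977416992188, -267.140869140625), (44.62030792236328, 21.807477951049805), 72.92761993408203)
cover ((463.7005310058594, 378.1420593261719), (27.048858642578125, 28.132543563842773), 81.7293930053711)
hot [[ 517.0794  -438.1828 ]
 [ 531.1619  -628.84686]
 [ 785.4062  -610.0683 ]
 [ 771.32367 -419.40424]]
cap [0.40581089 0.26144942 0.092     ]
jar [0.7585682  0.05531127 0.07      ]
dish [ 0.45975748 -0.37462244  0.016     ]
[[441.85126   99.968376]
 [446.41998  -58.596622]
 [557.6479   -55.391838]
 [553.07916  103.17316 ]]
```

```bash
python3 - <<'E'
from h import *
T=load("top",0);Sd=load("side",0)
for t in (103,106,110,115):
    c,k=blob(T,(148,230,168,250),bright(t));P=np.array([plane("top",p,.024)[:2] for p in k])*1000
    print(t,"cover",cv2.minAreaRect(P.astype(np.float32)),c)
print("dropper base",plane("side",(232,275),0),"beaker base",plane("side",(315.3,193),0),plane("side",(315.3,192.3),0))
print(proj("side",(.561,.2735,0)),proj("side",(.561,.2735,.084)),proj("top",(.561,.2735,0.0)),proj("top",(.561,.2735,0.084)))
print(proj("side",(.4075,-.26,0)),proj("side",(.4075,-.26,.064)),proj("top",(.4075,-.26,0)),proj("top",(.4075,-.26,.064)))
for x in (-24,24): print(proj("side",(.4075+x/1000,-.26,.064)),proj("top",(.4075,-.26+x/1000,.064)),proj("top",(.4075+x/1000,-.26,.064)))
E
```

```text
103 cover ((464.0652160644531, 377.98004150390625), (33.302391052246094, 33.96864700317383), 85.57888793945312) [157.2447505  239.88139238]
106 cover ((463.9650573730469, 378.026611328125), (31.835216522216797, 33.18815231323242), 81.94923400878906) [157.26629517 239.85950692]
110 cover ((462.72113037109375, 378.5045471191406), (29.968780517578125, 31.416969299316406), 72.57392883300781) [157.27885345 239.88600987]
115 cover ((463.7005310058594, 378.1420593261719), (27.048858642578125, 28.132543563842773), 81.7293930053711) [157.35693058 239.84956015]
dropper base [0.55994909 0.28224151 0.        ] beaker base [ 0.40326834 -0.24868983  0.        ] [ 0.40438142 -0.25351463  0.        ]
[232.70417424 273.04554813] [231.32535219 254.72412529] [186.69299983 214.52055476] [183.03053326 210.60683964]
[314.9186812  191.29368325] [315.90855662 178.60384606] [327.93004522 251.20937222] [330.89926763 249.70906576]
[321.69779849 179.62364999] [337.51911893 249.54442044] [331.31137039 256.38004222]
[310.1631978  177.59177235] [324.27847124 249.87373458] [330.4898419  243.08142412]
```

```bash
python3 -m creep '[[[0,0,0,0,0,0,85]]]' 30; cat >> h.py <<'E'
def Rt(yaw):  # tool down, tool y (jaw) = along world x rotated by yaw deg
    a=np.radians(yaw); y=np.array([np.cos(a),np.sin(a),0]); z=np.array([0,0,-1.]); return np.c_[np.cross(y,z),y,z]
def go(x,y,z,yaw):
    "shift (tool axes, mm) and turn (deg) to target, both jaw senses"
    s=r.get_state(); R0=R.from_rotvec(s["ee_rot"]).as_matrix(); p=s["ee_pos"]
    e=R0.T@(np.array([x,y,z])/1000-p)*1000
    w=min((R.from_matrix(R0.T@Rt(yaw+k)).as_rotvec(degrees=True) for k in(0,180)),key=np.linalg.norm)
    q=R0[:,1]; print("t",round(s["time"],2),"pos",(p*1000).round(1),"jaw yaw",round(np.degrees(np.arctan2(q[1],q[0])),2),"w",round(s["width"]*1000,1),"F",s["force"].round(1),"q7",round(s["q"][6],2))
    print("  shift",e.round(1),"turn",w.round(2),"rows",round(max(np.linalg.norm(e)/50,np.linalg.norm(w)/8.59),1))
E
python3 -c "
from h import *
go(552.5,-267,150,-17)"
```

```text
time: 0.2
ee_pos: [0.1526, -0.5273, 0.2297]
ee_rot: [-3.107, -0.441, 0.001]
force: [0.3, 0.2, -0.4]
width: 0.0847
t 0.2 pos [ 152.6 -527.3  229.7] jaw yaw -73.85 w 84.7 F [ 0.3  0.2 -0.4] q7 -0.03
  shift [ 456.5 -138.6   80.1] turn [ -0.18  -0.09 -56.85] rows 9.7
```

```bash
python3 -m creep '[[[46,-14,0,0,0,0,85],[46,-14,0,0,0,0,85],[46,-14,0,0,0,0,85],[46,-14,0,0,0,0,85],[46,-14,0,0,0,0,85]]]' 30;python3 -m creep '[[[46,-14,0,0,0,0,85],[46,-14,0,0,0,0,85],[46,-14,0,0,0,0,85],[46,-14,0,0,0,0,85],[0,0,0,0,0,-8,85]]]';python3 -m creep '[[[0,0,0,0,0,-8,85],[0,0,0,0,0,-8,85],[0,0,0,0,0,-8,85],[0,0,0,0,0,-8,85],[0,0,0,0,0,-8,85]]]'; python3 -c "
from h import *
go(552.5,-267,150,-17)"
```

```text
time: 0.7
ee_pos: [0.3498, -0.4003, 0.2267]
ee_rot: [-3.113, -0.403, 0.014]
force: [-0.6, -1.2, 0.8]
width: 0.0849
time: 1.2
ee_pos: [0.5253, -0.285, 0.2235]
ee_rot: [-3.066, -0.642, 0.007]
force: [-0.4, 1.3, 0.4]
width: 0.0847
time: 1.7
ee_pos: [0.5271, -0.2805, 0.2203]
ee_rot: [-2.631, -1.689, 0.005]
force: [-0.0, 0.2, 0.6]
width: 0.0848
t 1.7 pos [ 527.1 -280.5  220.3] jaw yaw -24.6 w 84.8 F [-0.   0.2  0.6] q7 -0.09
  shift [22.5 18.5 70.2] turn [-0.82 -0.37 -7.6 ] rows 1.5
```

```bash
python3 -m creep '[[[22,18,40,0,0,0,85],[0,0,28,0.8,0.4,-7.6,85],[0,0,0,0,0,0,85],[0,0,0,0,0,0,85]]]'; python3 -c "
from h import *
go(552.5,-267,50,-17)"
```

```text
time: 2.1
ee_pos: [0.5528, -0.2681, 0.1511]
ee_rot: [-2.5, -1.853, 0.005]
force: [0.3, -0.1, 1.2]
width: 0.0847
t 2.1 pos [ 552.8 -268.1  151.1] jaw yaw -16.89 w 84.7 F [ 0.3 -0.1  1.2] q7 -0.02
  shift [ -0.5   1.9 101.1] turn [-1.48 -0.87  0.09] rows 2.0
```

```bash
python3 - <<'E'
from h import *
for n in("side","top"):
    cv2.imwrite(f"pics/{n}1.png",r.get_image(n)[:,:,::-1])
a=cv2.resize(cv2.imread("pics/top1.png")[170:260,290:390],None,fx=4,fy=4);b=cv2.resize(cv2.imread("pics/side1.png")[120:210,240:340],None,fx=4,fy=4)
cv2.imwrite("pics/z1.png",np.hstack([a,b]))
E
```

```text
(no output)
```

View pics/z1.png

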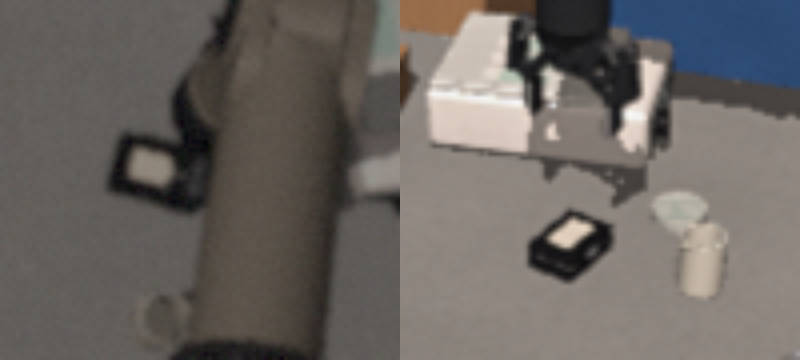

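```bash
python3 - <<'E'
from h import *
print(proj("side",(.5528,-.268,.151)),proj("top",(.5528,-.268,.151)),proj("side",(.5528,-.268,.0)))
R0=Rt(-17)
for s in(-50,50): print(proj("side",np.array([.5528,-.268,.163])+R0[:,1]*s/1000))
E
```

```text
[282.69873535 153.69173085] [334.9664766  205.69752913] [282.06705806 184.10625071]
[293.19365326 154.77003692]
[272.6020259  147.60793186]
```

```bash
python3 -m creep '[[[0,1,45,-1.4,-0.8,0,85],[0,0,45,0,0,0,85],[0,0,30,0,0,0,85],[0,0,0,0,0,0,85]]]'; python3 -c "
from h import *
go(552.5,-267,8,-17)"
```

```text
time: 2.6
ee_pos: [0.559, -0.274, 0.0385]
ee_rot: [2.517, 1.847, 0.011]
force: [-1.4, -0.4, 0.0]
width: 0.085
t 2.6 pos [ 559.  -274.    38.5] jaw yaw -17.45 w 85.0 F [-1.4 -0.4  0. ] q7 -0.07
  shift [ 4.9 -8.9 30.3] turn [ 1.12  0.34 -0.46] rows 0.6
```

```bash
python3 -m creep '[[[4.5,-8,10,0.8,0.2,-0.3,85],[0,0,0,0,0,0,85]]]'; python3 -c "
from h import *
go(552.5,-267,8,-17)"
```

```text
time: 2.8
ee_pos: [0.5545, -0.2683, 0.0317]
ee_rot: [2.522, 1.857, 0.005]
force: [-0.3, 1.0, -1.1]
width: 0.0849
t 2.8 pos [ 554.5 -268.3   31.7] jaw yaw -17.27 w 84.9 F [-0.3  1.  -1.1] q7 -0.08
  shift [ 0.7 -2.6 23.7] turn [ 0.57  0.19 -0.27] rows 0.5
```

```bash
python3 -m creep '[[[0.5,-2.5,12,0.5,0.2,-0.2,85],[0,0,8,0,0,0,85],[0,0,0,0,0,0,85]]]'; python3 -c "
from h import *
go(552.5,-267,8,-17)"
```

```text
time: 3.1
ee_pos: [0.556, -0.2687, 0.0151]
ee_rot: [2.52, 1.862, 0.008]
force: [-0.1, 0.1, -0.1]
width: 0.0852
t 3.1 pos [ 556.  -268.7   15.1] jaw yaw -17.09 w 85.2 F [-0.1  0.1 -0.1] q7 -0.08
  shift [ 0.6 -3.9  7.1] turn [ 0.57  0.06 -0.09] rows 0.2
```

```bash
python3 -m creep '[[[0.6,-3.9,6,0.5,0,0,62],[0,0,0,0.3,0,0,52],[0,0,0,0,0,0,45],[0,0,0,0,0,0,45],[0,0,0,0,0,0,45]]]' 50; python3 -c "
from h import *
go(552.5,-267,8,-17)"
```

```text
time: 3.6
ee_pos: [0.5534, -0.2674, 0.0097]
ee_rot: [-2.526, -1.865, 0.004]
force: [-0.2, 0.1, 0.1]
width: 0.054
t 3.6 pos [ 553.4 -267.4    9.7] jaw yaw -17.11 w 54.0 F [-0.2  0.1  0.1] q7 -0.08
  shift [ 0.1 -1.   1.7] turn [-0.16  0.08 -0.11] rows 0.0
```

```bash
python3 -m creep '[[[0,0,-20,0,0,0,45],[0,0,-40,0,0,0,45],[0,0,-40,0,0,0,45],[0,0,-20,0,0,0,45],[0,0,0,0,0,0,45]]]' 50; python3 -c "
from h import *
go(602.2,25.3,110,1.65)"
```

```text
time: 4.1
ee_pos: [0.5507, -0.2662, 0.1296]
ee_rot: [-2.519, -1.861, 0.012]
force: [-0.1, 0.1, -0.9]
width: 0.0543
t 4.1 pos [ 550.7 -266.2  129.6] jaw yaw -17.09 w 54.3 F [-0.1  0.1 -0.9] q7 -0.04
  shift [293.8 -36.2  20. ] turn [ -0.7   -0.12 -18.74] rows 5.9
```

```bash
python3 -m creep '[[[48,-6,0,0,0,0,45],[48,-6,0,0,0,0,45],[48,-6,0,0,0,0,45],[48,-6,0,0,0,0,45],[48,-6,0,0,0,0,45]]]';python3 -m creep '[[[35,-5,0,0,0,0,45],[0,0,0,0,0,-6,45],[0,0,0,0,0,-6,45],[0,0,0,0,0,-6,45],[0,0,0,0,0,0,45]]]'; python3 -c "
from h import *
go(602.2,25.3,80,1.65)"
```

```text
time: 4.6
ee_pos: [0.5897, -0.0374, 0.1202]
ee_rot: [-2.543, -1.83, 0.034]
force: [0.6, -0.1, -1.9]
width: 0.0536
time: 5.1
ee_pos: [0.5898, 0.0161, 0.1098]
ee_rot: [-2.171, -2.228, 0.037]
force: [0.7, -0.4, -0.7]
width: 0.0538
t 5.1 pos [589.8  16.1 109.8] jaw yaw 1.48 w 53.8 F [ 0.7 -0.4 -0.7] q7 -0.25
  shift [ 8.7 13.8 29.4] turn [-2.17 -0.3  -0.17] rows 0.7
```

```bash
python3 -m creep '[[[8.7,13,20,-2,-0.3,0,45],[0,0,10,0,0,0,45],[0,0,0,0,0,0,45]]]'; python3 -c "
from h import *
go(602.2,25.3,15,1.65)"
```

```text
time: 5.4
ee_pos: [0.5996, 0.0237, 0.075]
ee_rot: [-2.197, -2.239, 0.011]
force: [-0.8, 0.3, -1.2]
width: 0.0541
t 5.4 pos [599.6  23.7  75. ] jaw yaw 1.08 w 54.1 F [-0.8  0.3 -1.2] q7 -0.29
  shift [ 1.6  3.1 60. ] turn [-0.48  0.07 -0.57] rows 1.2
```

```bash
python3 -m creep '[[[1.5,2,25,-0.4,0,-0.5,45],[0,0,22,0,0,0,45],[0,0,6,0,0,0,45],[0,0,0,0,0,0,45]]]'; python3 -c "
from h import *
go(602.2,25.3,10,1.65)"
```

```text
time: 5.8
ee_pos: [0.6013, 0.022, 0.0212]
ee_rot: [2.198, 2.244, -0.007]
force: [-0.8, -0.5, -1.7]
width: 0.0537
t 5.8 pos [601.3  22.   21.2] jaw yaw 1.19 w 53.7 F [-0.8 -0.5 -1.7] q7 -0.31
  shift [ 3.3  1.  11.2] turn [-0.17  0.2  -0.46] rows 0.2
```

```bash
python3 -m creep '[[[3.4,1,4,-0.2,0.2,-0.5,45],[0,0,2,0,0,0,45],[0,0,0,0,0,0,45]]]'; python3 -c "
from h import *
go(602.2,25.3,10,1.65)"
```

```text
time: 6.1
ee_pos: [0.6042, 0.025, 0.0176]
ee_rot: [2.187, 2.25, 0.005]
force: [0.4, -1.6, -1.5]
width: 0.0539
t 6.1 pos [604.2  25.   17.6] jaw yaw 1.62 w 53.9 F [ 0.4 -1.6 -1.5] q7 -0.31
  shift [ 0.3 -2.   7.5] turn [ 0.27 -0.   -0.03] rows 0.2
```

```bash
python3 -m creep '[[[0.3,-1.8,4,0.2,0,0,45],[0,0,2,0,0,0,45],[0,0,0,0,0,0,45]]]'; python3 -c "
from h import *
go(602.2,25.3,10,1.65)"
```

```text
time: 6.4
ee_pos: [0.6035, 0.0256, 0.0128]
ee_rot: [2.188, 2.251, 0.005]
force: [0.4, -0.5, -0.9]
width: 0.0539
t 6.4 pos [603.5  25.6  12.8] jaw yaw 1.62 w 53.9 F [ 0.4 -0.5 -0.9] q7 -0.32
  shift [-0.2 -1.3  2.7] turn [ 0.23 -0.   -0.03] rows 0.1
```

```bash
python3 -m creep '[[[0,-1.3,1.5,0.2,0,0,45],[0,0,0.8,0,0,0,45],[0,0,0,0,0,0,45]]]'; python3 -c "
from h import *
go(602.2,25.3,10,1.65)"
```

```text
time: 6.7
ee_pos: [0.6021, 0.0255, 0.0103]
ee_rot: [2.19, 2.253, 0.0]
force: [-0.5, -0.1, -0.5]
width: 0.0539
t 6.7 pos [602.1  25.5  10.3] jaw yaw 1.62 w 53.9 F [-0.5 -0.1 -0.5] q7 -0.32
  shift [-0.2  0.1  0.3] turn [ 0.02  0.   -0.03] rows 0.0
```

```bash
python3 -m creep '[[[0,0,0.7,0,0,0,45],[0,0,0,0,0,0,53],[0,0,0,0,0,0,57],[0,0,0,0,0,0,61],[0,0,0,0,0,0,63]]]';python3 -m creep '[[[0,0,-15,0,0,0,63],[0,0,-30,0,0,0,63],[0,0,-45,0,0,0,63],[0,0,-45,0,0,0,63],[0,0,-20,0,0,0,63]]]'; python3 -c "
from h import *
go(464,378.5,150,-8)"
```

```text
time: 7.2
ee_pos: [0.6031, 0.0258, 0.0105]
ee_rot: [2.189, 2.252, 0.003]
force: [-0.6, -0.3, 0.5]
width: 0.0631
time: 7.7
ee_pos: [0.6003, 0.0258, 0.171]
ee_rot: [-2.186, -2.251, 0.004]
force: [0.2, -0.4, 0.2]
width: 0.063
t 7.7 pos [600.3  25.8 171. ] jaw yaw 1.7 w 63.0 F [ 0.2 -0.4  0.2] q7 -0.24
  shift [ 356.6 -125.7   21.8] turn [-0.26 -0.02  9.7 ] rows 7.6
```

```bash
python3 -m creep '[[[47,-16.5,0,0,0,0,60],[47,-16.5,0,0,0,0,60],[47,-16.5,0,0,0,0,60],[47,-16.5,0,0,0,0,60],[47,-16.5,0,0,0,0,60]]]';python3 -m creep '[[[47,-16.5,0,0,0,0,60],[40,-14,0,0,0,0,60],[0,0,0,0,0,5,60],[0,0,0,0,0,5,60],[0,0,0,0,0,0,60]]]'; python3 - <<'E'
from h import *
go(464,378.5,60,-8)
for n in("side","top"):
    cv2.imwrite(f"pics/{n}2.png",r.get_image(n)[:,:,::-1])
a=cv2.resize(cv2.imread("pics/top2.png")[170:270,130:330],None,fx=4,fy=4);b=cv2.resize(cv2.imread("pics/side2.png")[200:320,200:340],None,fx=4,fy=4)
cv2.imwrite("pics/z2.png",a);cv2.imwrite("pics/z2s.png",b)
E
```

```text
time: 8.2
ee_pos: [0.5219, 0.2531, 0.1833]
ee_rot: [2.203, 2.216, 0.02]
force: [0.8, 0.8, 0.3]
width: 0.0596
time: 8.7
ee_pos: [0.4813, 0.3563, 0.1908]
ee_rot: [2.379, 2.04, 0.041]
force: [-0.2, 0.7, -0.1]
width: 0.0601
t 8.7 pos [481.3 356.3 190.8] jaw yaw -8.77 w 60.1 F [-0.2  0.7 -0.1] q7 -1.03
  shift [ 17.4 -23.4 130.6] turn [ 1.3  -0.85 -0.76] rows 2.7
```

View pics/z2.png

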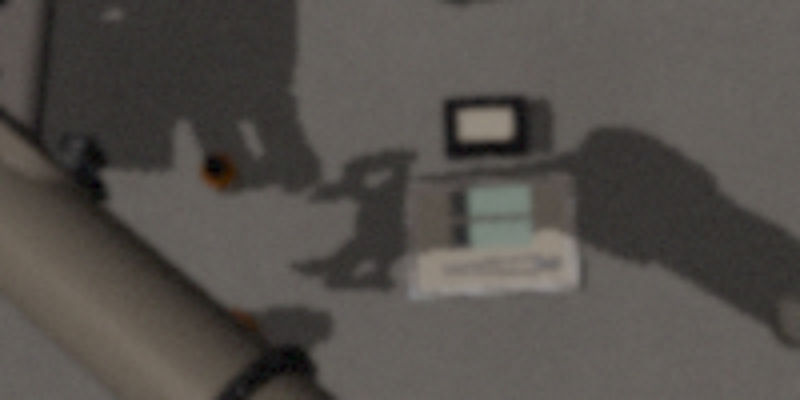

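View pics/z2s.png

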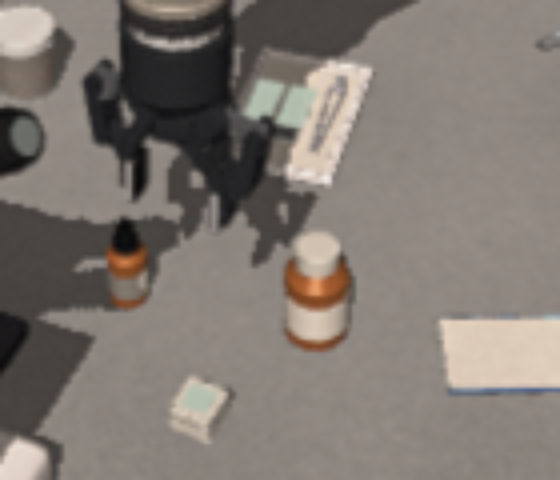

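```bash
python3 -m creep '[[[17,-20,40,1,-0.7,0.7,60],[0,0,40,0,0,0,60],[0,0,25,0,0,0,60],[0,0,0,0,0,0,60]]]'; python3 -c "
from h import *
go(464,378.5,5,-8)"
```

```text
time: 9.2
ee_pos: [0.472, 0.3734, 0.086]
ee_rot: [2.396, 2.023, 0.019]
force: [-0.4, -0.7, -0.1]
width: 0.0601
t 9.2 pos [472.  373.4  86. ] jaw yaw -9.65 w 60.1 F [-0.4 -0.7 -0.1] q7 -1.13
  shift [ 3.3 -9.7 80.9] turn [ 0.73 -0.29 -1.65] rows 1.6
```

```bash
python3 -m creep '[[[3,-8,25,0.7,-0.3,-1.6,60],[0,-2,25,0,0,0,60],[0,0,10,0,0,0,60],[0,0,0,0,0,0,60]]]'; python3 -c "
from h import *
go(464,378.5,5,-8)"
```

```text
time: 9.6
ee_pos: [0.4691, 0.3771, 0.03]
ee_rot: [2.372, 2.055, 0.013]
force: [0.1, -0.3, 0.6]
width: 0.0602
t 9.6 pos [469.1 377.1  30. ] jaw yaw -8.2 w 60.2 F [ 0.1 -0.3  0.6] q7 -1.14
  shift [ 0.6 -5.5 24.9] turn [ 0.44 -0.22 -0.2 ] rows 0.5
```

```bash
python3 -m creep '[[[0.5,-5.5,10,0.4,-0.2,-0.2,60],[0,-1,8,0,0,0,60],[0,-1,3,0.2,0,0,60],[0,0,0,0,0,0,60]]]'; python3 -c "
from h import *
go(464,378.5,5,-8)"
```

```text
time: 10.0
ee_pos: [0.4648, 0.3803, 0.012]
ee_rot: [-2.371, -2.058, -0.009]
force: [-0.7, 0.8, 0.7]
width: 0.0602
t 10.0 pos [464.8 380.3  12. ] jaw yaw -8.08 w 60.2 F [-0.7  0.8  0.7] q7 -1.15
  shift [-1.9 -0.6  7. ] turn [ 0.12 -0.31 -0.08] rows 0.1
```

```bash
python3 -m creep '[[[-1.4,-0.5,5,0.1,-0.3,0,50],[0,0,1.5,0,0,0,42],[0,0,0,0,0,0,30],[0,0,0,0,0,0,20],[0,0,0,0,0,0,20]]]' 25; python3 -c "
from h import *
go(464,378.5,5,-8)"
```

```text
time: 10.5
ee_pos: [0.4648, 0.3797, 0.0061]
ee_rot: [2.372, 2.059, 0.003]
force: [-0.7, -0.2, -0.1]
width: 0.0334
t 10.5 pos [464.8 379.7   6.1] jaw yaw -8.07 w 33.4 F [-0.7 -0.2 -0.1] q7 -1.16
  shift [-1.3 -0.7  1.1] turn [ 0.1  -0.08 -0.07] rows 0.0
```

```bash
python3 -m creep '[[[0,0,-20,0,0,0,20],[0,0,-40,0,0,0,20],[0,0,-45,0,0,0,20],[0,0,-30,0,0,0,20],[0,0,0,0,0,0,20]]]'; python3 -c "
from h import *
go(602.2,25.3,140,1.65)"
```

```text
time: 11.0
ee_pos: [0.4632, 0.3781, 0.1435]
ee_rot: [2.371, 2.06, -0.007]
force: [0.1, 0.3, -0.9]
width: 0.0333
t 11.0 pos [463.2 378.1 143.5] jaw yaw -8.03 w 33.3 F [ 0.1  0.3 -0.9] q7 -1.09
  shift [-329.9  187.     4. ] turn [-0.16  0.17 -9.68] rows 7.6
```

```bash
python3 -m creep '[[[-43,24.5,0,0,0,0,20],[-43,24.5,0,0,0,0,20],[-43,24.5,0,0,0,0,20],[-43,24.5,0,0,0,0,20],[-43,24.5,0,0,0,0,20]]]';python3 -m creep '[[[-43,24,0,0,0,0,20],[-35,15,0,0,0,0,20],[0,0,0,0,0,-4,20],[0,0,0,0,0,-4,20],[0,0,0,0,0,0,20]]]'; python3 - <<'E'
from h import *
go(602.2,25.3,80,1.65)
E
```

```text
time: 11.5
ee_pos: [0.551, 0.1558, 0.1407]
ee_rot: [-2.339, -2.083, 0.002]
force: [0.5, 0.5, -1.9]
width: 0.0337
time: 12.0
ee_pos: [0.5812, 0.0537, 0.1324]
ee_rot: [-2.208, -2.223, 0.022]
force: [-0.2, -0.0, -1.3]
width: 0.0332
t 12.0 pos [581.2  53.7 132.4] jaw yaw 0.38 w 33.2 F [-0.2 -0.  -1.3] q7 -0.34
  shift [-28.3  21.7  52.2] turn [-0.91  0.23 -1.27] rows 1.3
```

```bash
python3 -m creep '[[[-28,20,20,-0.9,0.2,-1.2,20],[0,0,10,0,0,0,20],[0,0,0,0,0,0,20]]]'; python3 - <<'E'
from h import *
T=load("top",2)
for t in(95,105,112):
    c,k=blob(T,(240,193,264,211),bright(t));P=np.array([plane("top",p,.032)[:2] for p in k])*1000
    print("label",cv2.minAreaRect(P.astype(np.float32)),plane("top",c,.032)*1000)
c,k=blob(T,(238,190,262,212),lambda a:a.max(2)<55); P=np.array([plane("top",p,.032)[:2] for p in k])*1000
print(cv2.minAreaRect(P.astype(np.float32)))
go(602.2,25.3,60,1.65)
E
```

```text
time: 12.3
ee_pos: [0.6001, 0.0271, 0.0995]
ee_rot: [-2.189, -2.25, 0.001]
force: [0.1, 0.9, -1.0]
width: 0.0331
label ((602.7544555664062, 25.786983489990234), (49.29655456542969, 27.074493408203125), 88.57771301269531) [602.82703843  25.75642156  32.        ]
label ((602.7510986328125, 25.784225463867188), (45.50975036621094, 25.140588760375977), 88.57772064208984) [602.76652145  25.61050669  32.        ]
label ((602.7362670898438, 25.31223487854004), (44.557945251464844, 23.20662498474121), 88.5776596069336) [602.67519475  25.49901136  32.        ]
((599.5829467773438, 24.424911499023438), (57.47063446044922, 78.78295135498047), 0.7349563837051392)
t 12.3 pos [600.1  27.1  99.5] jaw yaw 1.56 w 33.1 F [ 0.1  0.9 -1. ] q7 -0.28
  shift [-1.9  2.2 39.5] turn [-0.13 -0.07 -0.09] rows 0.8
```

```bash
python3 -m creep '[[[-1.5,2,25,-0.1,-0.1,0,20],[0,0,14,0,0,0,20],[0,0,5,0,0,0,20],[0,0,0,0,0,0,20]]]'; python3 - <<'E'
from h import *
go(602.6,26,38,1.65)
E
```

```text
time: 12.7
ee_pos: [0.6014, 0.0274, 0.0542]
ee_rot: [-2.191, -2.251, 0.003]
force: [-0.2, 0.8, 0.1]
width: 0.0332
t 12.7 pos [601.4  27.4  54.2] jaw yaw 1.55 w 33.2 F [-0.2  0.8  0.1] q7 -0.31
  shift [-1.4  1.2 16.2] turn [-0.08  0.05 -0.1 ] rows 0.3
```

```bash
python3 -m creep '[[[-1.3,0.5,6,0,0,0,20],[0,0,3,0,0,0,20],[0,0,1,0,0,0,20],[0,0,0,0,0,0,20]]]'; python3 - <<'E'
from h import *
go(602.6,26,38,1.65)
E
```

```text
time: 13.1
ee_pos: [0.6036, 0.0272, 0.046]
ee_rot: [2.189, 2.251, 0.003]
force: [0.4, -0.3, -0.3]
width: 0.0332
t 13.1 pos [603.6  27.2  46. ] jaw yaw 1.6 w 33.2 F [ 0.4 -0.3 -0.3] q7 -0.31
  shift [-1.2 -1.1  8. ] turn [ 0.17  0.03 -0.05] rows 0.2
```

```bash
python3 -m creep '[[[-1.2,-1,4,0.1,0,0,20],[0,0,2,0,0,0,20],[0,0,0,0,0,0,20]]]'; python3 - <<'E'
from h import *
go(602.6,26,38,1.65)
E
```

```text
time: 13.4
ee_pos: [0.6033, 0.0258, 0.0404]
ee_rot: [2.189, 2.25, 0.002]
force: [-0.2, 1.3, -0.0]
width: 0.0334
t 13.4 pos [603.3  25.8  40.4] jaw yaw 1.58 w 33.4 F [-0.2  1.3 -0. ] q7 -0.31
  shift [ 0.2 -0.7  2.4] turn [ 0.16  0.03 -0.07] rows 0.1
```

```bash
python3 -m creep '[[[0.2,-0.7,1.3,0.1,0,0,20],[0,0,0.7,0,0,0,20],[0,0,0,0,0,0,20]]]'; python3 - <<'E'
from h import *
go(602.6,26,38,1.65)
E
```

```text
time: 13.7
ee_pos: [0.6025, 0.0259, 0.0382]
ee_rot: [2.19, 2.251, 0.0]
force: [-0.2, 0.4, 0.1]
width: 0.0333
t 13.7 pos [602.5  25.9  38.2] jaw yaw 1.58 w 33.3 F [-0.2  0.4  0.1] q7 -0.31
  shift [0.1 0.1 0.2] turn [ 0.04  0.03 -0.07] rows 0.0
```

```bash
python3 -m creep '[[[0,0,0.6,0,0,0,20],[0,0,0,0,0,0,30],[0,0,0,0,0,0,36],[0,0,-0.5,0,0,0,45],[0,0,-0.5,0,0,0,55]]]';python3 -m creep '[[[0,0,-15,0,0,0,55],[0,0,-30,0,0,0,55],[0,0,-45,0,0,0,55],[0,0,-30,0,0,0,55],[0,0,0,0,0,0,55]]]'; python3 -c "
from h import *
go(561.5,274,170,5)"
```

```text
time: 14.2
ee_pos: [0.603, 0.0261, 0.0393]
ee_rot: [2.189, 2.251, 0.002]
force: [0.1, 0.2, 0.0]
width: 0.0547
time: 14.7
ee_pos: [0.6025, 0.0266, 0.1667]
ee_rot: [2.189, 2.252, 0.002]
force: [0.3, 0.3, 0.2]
width: 0.055
t 14.7 pos [602.5  26.6 166.7] jaw yaw 1.63 w 55.0 F [0.3 0.3 0.2] q7 -0.25
  shift [248.4 -33.9  -3.3] turn [ 0.1  -0.01 -3.37] rows 5.0
```

```bash
python3 -m creep '[[[46,-6.5,0,0,0,0,60],[46,-6.5,0,0,0,0,60],[46,-6.5,0,0,0,0,60],[46,-6.5,0,0,0,0,60],[46,-6.5,0,0,0,0,60]]]';python3 -m creep '[[[20,-4,0,0,0,0,60],[0,0,0,0,0,0,60]]]'; python3 - <<'E'
from h import *
go(561.5,274,110,1.65)
for n in("side","top"):
    cv2.imwrite(f"pics/{n}3.png",r.get_image(n)[:,:,::-1])
a=cv2.resize(cv2.imread("pics/top3.png")[160:260,140:290],None,fx=4,fy=4);b=cv2.resize(cv2.imread("pics/side3.png")[190:290,200:340],None,fx=4,fy=4)
cv2.imwrite("pics/z3.png",a);cv2.imwrite("pics/z3s.png",b)
E
```

```text
time: 15.2
ee_pos: [0.5698, 0.2482, 0.168]
ee_rot: [2.208, 2.217, -0.0]
force: [0.9, -0.4, 0.4]
width: 0.0599
time: 15.4
ee_pos: [0.5598, 0.2799, 0.1679]
ee_rot: [2.196, 2.24, 0.004]
force: [0.1, -0.2, 0.1]
width: 0.0599
t 15.4 pos [559.8 279.9 167.9] jaw yaw 1.13 w 59.9 F [ 0.1 -0.2  0.1] q7 -0.7
  shift [-5.9  1.3 57.9] turn [ 0.31  0.1  -0.52] rows 1.2
```

View pics/z3.png

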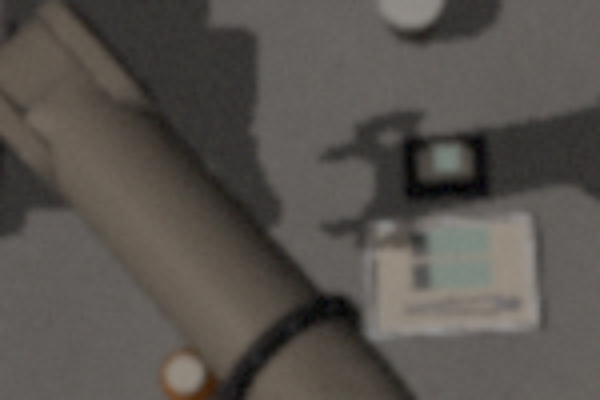

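View pics/z3s.png

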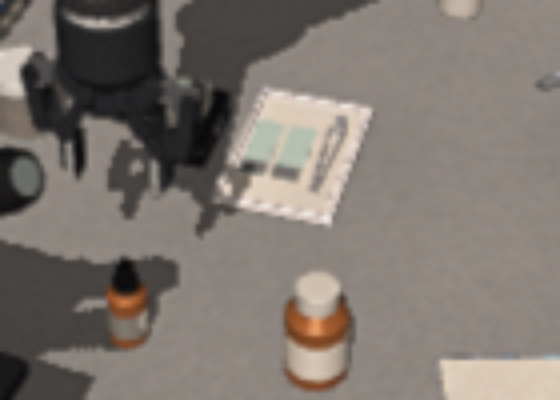

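```bash
python3 -m creep '[[[-6.5,1.5,40,0.3,0,-0.5,60],[0,0,30,0,0,0,60],[0,0,15,0,0,0,60],[0,0,0,0,0,0,60]]]'; python3 - <<'E'
from h import *
go(561.5,273.5,40,1.65)
E
```

```text
time: 15.9
ee_pos: [0.5704, 0.2558, 0.0817]
ee_rot: [2.203, 2.22, -0.006]
force: [0.2, -0.3, 0.3]
width: 0.0597
t 15.9 pos [570.4 255.8  81.7] jaw yaw 0.46 w 59.7 F [ 0.2 -0.3  0.3] q7 -0.71
  shift [18.3 -9.1 41.4] turn [ 0.41  0.73 -1.19] rows 0.9
```

```bash
python3 -m creep '[[[17,-8,-5,0.4,0.7,-1.1,60],[0,0,0,0,0,0,60],[0,0,0,0,0,0,60]]]'; python3 - <<'E'
from h import *
go(561.5,273.5,40,1.65)
cv2.imwrite("pics/side4.png",cv2.resize(r.get_image("side")[190:290,200:340,::-1],None,fx=4,fy=4))
E
```

```text
time: 16.2
ee_pos: [0.5645, 0.2725, 0.09]
ee_rot: [2.193, 2.247, 0.006]
force: [-0.5, 0.3, 0.4]
width: 0.06
t 16.2 pos [564.5 272.5  90. ] jaw yaw 1.4 w 60.0 F [-0.5  0.3  0.4] q7 -0.71
  shift [ 1.  -3.2 50. ] turn [ 0.24 -0.09 -0.25] rows 1.0
```

View pics/side4.png

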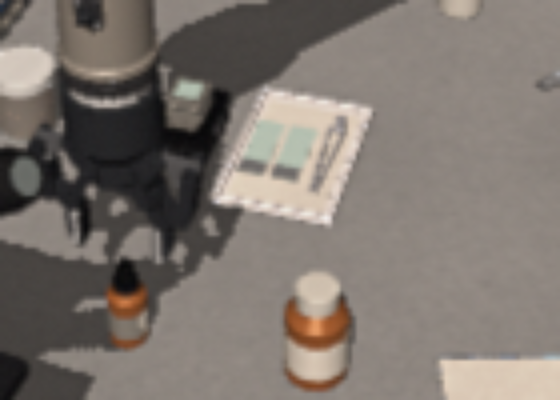

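```bash
python3 -m creep '[[[1,-3,15,0.2,0,-0.2,60],[0,0,15,0,0,0,60],[0,0,5,0,0,0,60],[0,0,0,0,0,0,60]]]'; python3 - <<'E'
from h import *
go(561.5,273.5,18,1.65)
E
```

```text
time: 16.65
ee_pos: [0.5612, 0.2759, 0.0536]
ee_rot: [-2.186, -2.255, -0.007]
force: [-0.5, -0.7, 0.2]
width: 0.0603
t 16.65 pos [561.2 275.9  53.6] jaw yaw 1.76 w 60.3 F [-0.5 -0.7  0.2] q7 -0.73
  shift [-2.5  0.1 35.6] turn [ 0.15 -0.22  0.11] rows 0.7
```

```bash
python3 -m creep '[[[-2,0,15,0.1,-0.2,0,60],[0,0,12,0,0,0,60],[0,0,4,0,0,0,60],[0,0,0,0,0,0,60]]]'; python3 - <<'E'
from h import *
go(561.5,273.5,18,1.65)
E
```

```text
time: 17.05
ee_pos: [0.5608, 0.2729, 0.0185]
ee_rot: [-2.188, -2.255, 0.003]
force: [-0.7, 0.1, 0.8]
width: 0.06
t 17.05 pos [560.8 272.9  18.5] jaw yaw 1.73 w 60.0 F [-0.7  0.1  0.8] q7 -0.75
  shift [0.6 0.7 0.5] turn [-0.07  0.07  0.08] rows 0.0
```

```bash
python3 -m creep '[[[0.5,0.5,0,0,0,0,48],[0,0,0,0,0,0,38],[0,0,0,0,0,0,30],[0,0,0,0,0,0,20],[0,0,0,0,0,0,20]]]' 30; python3 - <<'E'
from h import *
go(561.5,273.5,18,1.65)
cv2.imwrite("pics/side5.png",cv2.resize(r.get_image("side")[190:290,200:340,::-1],None,fx=4,fy=4))
E
```

```text
time: 17.55
ee_pos: [0.5623, 0.2742, 0.0198]
ee_rot: [2.187, 2.254, 0.001]
force: [-0.8, -0.3, -1.1]
width: 0.0323
t 17.55 pos [562.3 274.2  19.8] jaw yaw 1.72 w 32.3 F [-0.8 -0.3 -1.1] q7 -0.75
  shift [-0.7 -0.9  1.8] turn [ 0.06 -0.01  0.07] rows 0.0
```

View pics/side5.png

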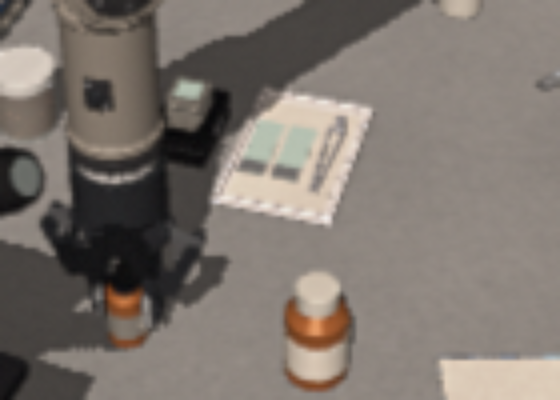

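```bash
python3 -m creep '[[[0,0,-15,0,0,0,20],[0,0,-35,0,0,0,20],[0,0,-40,0,0,0,20],[0,0,-40,0,0,0,20],[0,0,0,0,0,0,20]]]'; python3 - <<'E'
from h import *
go(604.6,-51,140,1.65)
E
```

```text
time: 18.1
ee_pos: [0.5615, 0.2743, 0.1574]
ee_rot: [-2.186, -2.256, -0.0]
force: [0.9, 1.0, 0.7]
width: 0.0323
t 18.1 pos [561.5 274.3 157.4] jaw yaw 1.78 w 32.3 F [0.9 1.  0.7] q7 -0.68
  shift [-326.5   33.    17.3] turn [-0.01 -0.02  0.13] rows 6.6
```

```bash
python3 -m creep '[[[-30,3,0,0,0,0,20],[-45,4.5,0,0,0,0,20],[-45,4.5,0,0,0,0,20],[-45,4.5,0,0,0,0,20],[-45,4.5,0,0,0,0,20]]]';python3 -m creep '[[[-45,4.5,0,0,0,0,20],[-30,3,0,0,0,0,20],[-10,1,0,0,0,0,20],[0,0,0,0,0,0,20],[0,0,0,0,0,0,20]]]'; python3 - <<'E'
from h import *
go(604.6,-51,80,1.65)
for n in("side","top"):
    cv2.imwrite(f"pics/{n}6.png",r.get_image(n)[:,:,::-1])
a=cv2.resize(cv2.imread("pics/top6.png")[160:260,190:340],None,fx=4,fy=4);b=cv2.resize(cv2.imread("pics/side6.png")[150:250,200:340],None,fx=4,fy=4)
cv2.imwrite("pics/z6.png",a);cv2.imwrite("pics/z6s.png",b)
E
```

```text
time: 18.6
ee_pos: [0.5893, 0.074, 0.1634]
ee_rot: [-2.159, -2.278, -0.024]
force: [1.0, -0.5, -0.6]
width: 0.0321
time: 19.1
ee_pos: [0.6027, -0.0227, 0.1644]
ee_rot: [2.174, 2.265, 0.021]
force: [1.1, 0.6, -0.3]
width: 0.0324
t 19.1 pos [602.7 -22.7 164.4] jaw yaw 2.34 w 32.4 F [ 1.1  0.6 -0.3] q7 -0.15
  shift [-29.   -0.2  84.2] turn [ 0.62 -0.44  0.69] rows 1.8
```

View pics/z6s.png

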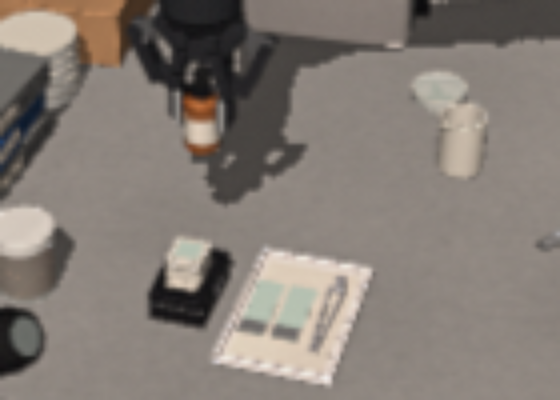

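```bash
python3 -m creep '[[[-25,0,20,0.6,-0.4,0.6,20],[-3,0,15,0,0,0,20],[0,0,5,0,0,0,20],[0,0,0,0,0,0,20]]]'; python3 - <<'E'
from h import *
go(604.6,-51,70,1.65)
E
```

```text
time: 19.6
ee_pos: [0.6039, -0.0453, 0.121]
ee_rot: [-2.172, -2.267, -0.001]
force: [-0.5, -0.4, 0.6]
width: 0.0322
t 19.6 pos [603.9 -45.3 121. ] jaw yaw 2.43 w 32.2 F [-0.5 -0.4  0.6] q7 -0.14
  shift [-5.8  0.5 51. ] turn [-0.06 -0.1   0.78] rows 1.0
```

```bash
python3 -m creep '[[[-5.5,0.5,20,0,0,0.8,20],[0,0,20,0,0,0,20],[0,0,8,0,0,0,20],[0,0,0,0,0,0,20]]]'; python3 - <<'E'
from h import *
go(604.6,-51,19.5,1.65)
E
```

```text
time: 20.0
ee_pos: [0.6058, -0.0489, 0.0726]
ee_rot: [-2.186, -2.256, -0.004]
force: [0.0, -0.6, -1.5]
width: 0.0321
t 20.0 pos [605.8 -48.9  72.6] jaw yaw 1.81 w 32.1 F [ 0.  -0.6 -1.5] q7 -0.16
  shift [-2.2 -1.3 53.1] turn [ 0.06 -0.12  0.16] rows 1.1
```

```bash
python3 -m creep '[[[-2.2,-1.3,20,0,0,0.1,20],[0,0,16,0,0,0,20],[0,0,6,0,0,0,20],[0,0,0,0,0,0,20]]]'; python3 - <<'E'
from h import *
go(604.6,-51,19.5,1.65)
E
```

```text
time: 20.4
ee_pos: [0.6083, -0.0496, 0.034]
ee_rot: [2.183, 2.253, 0.012]
force: [-0.1, -0.2, -0.6]
width: 0.0322
t 20.4 pos [608.3 -49.6  34. ] jaw yaw 1.81 w 32.2 F [-0.1 -0.2 -0.6] q7 -0.18
  shift [-1.3 -3.9 14.5] turn [ 0.51 -0.12  0.16] rows 0.3
```

```bash
python3 -m creep '[[[-1.3,-3.9,5,0.5,-0.1,0.1,20],[0,0,4,0,0,0,20],[0,0,1,0,0,0,20],[0,0,0,0,0,0,20]]]'; python3 - <<'E'
from h import *
go(604.6,-51,19.5,1.65)
E
```

```text
time: 20.8
ee_pos: [0.6066, -0.0508, 0.0265]
ee_rot: [2.185, 2.252, 0.005]
force: [-1.5, -0.3, -0.8]
width: 0.0322
t 20.8 pos [606.6 -50.8  26.5] jaw yaw 1.73 w 32.2 F [-1.5 -0.3 -0.8] q7 -0.18
  shift [-0.1 -2.   7. ] turn [0.27 0.01 0.08] rows 0.1
```

```bash
python3 -m creep '[[[0,-2,3,0.25,0,0.1,20],[0,0,2,0,0,0,20],[0,0,0,0,0,0,20]]]'; python3 - <<'E'
from h import *
go(604.6,-51,19.5,1.65)
E
```

```text
time: 21.1
ee_pos: [0.605, -0.0509, 0.0218]
ee_rot: [2.189, 2.252, 0.001]
force: [-0.4, -0.1, -0.3]
width: 0.0321
t 21.1 pos [605.  -50.9  21.8] jaw yaw 1.61 w 32.1 F [-0.4 -0.1 -0.3] q7 -0.19
  shift [-0.1 -0.4  2.3] turn [ 0.08  0.02 -0.04] rows 0.0
```

```bash
python3 -m creep '[[[0,-0.3,1.5,0.1,0,0,20],[0,0,0.8,0,0,0,20],[0,0,0,0,0,0,20]]]'; python3 - <<'E'
from h import *
go(604.6,-51,19.5,1.65)
E
```

```text
time: 21.4
ee_pos: [0.6046, -0.0509, 0.0192]
ee_rot: [-2.19, -2.252, 0.001]
force: [-0.5, 0.1, -1.0]
width: 0.0324
t 21.4 pos [604.6 -50.9  19.2] jaw yaw 1.61 w 32.4 F [-0.5  0.1 -1. ] q7 -0.19
  shift [-0.1  0.  -0.3] turn [-0.05  0.02 -0.04] rows 0.0
```

```bash
python3 -m creep '[[[0,0,0.6,0,0,0,20],[0,0,0.4,0,0,0,20]]]'; python3 -m creep '[[[0,0,0.2,0,0,0,20]]]'
```

```text
time: 21.6
ee_pos: [0.6047, -0.0509, 0.0188]
ee_rot: [-2.19, -2.252, 0.001]
force: [-0.8, -0.0, 4.0]
width: 0.0324
time: 21.7
ee_pos: [0.6047, -0.0508, 0.0188]
ee_rot: [2.19, 2.252, -0.001]
force: [0.2, 0.2, 1.0]
width: 0.0319
```

Contact with the bench (4 N). Release and rise.

```bash
python3 -m creep '[[[0,0,0,0,0,0,28],[0,0,0,0,0,0,34],[0,0,-0.5,0,0,0,40],[0,0,-0.5,0,0,0,50],[0,0,-0.5,0,0,0,60]]]';python3 -m creep '[[[0,0,-15,0,0,0,60],[0,0,-30,0,0,0,60],[0,0,-45,0,0,0,60],[0,0,-40,0,0,0,60],[0,0,0,0,0,0,60]]]'; python3 -c "
from h import *
go(459,-375,150,1.65)"
```

```text
time: 22.2
ee_pos: [0.6051, -0.0508, 0.0201]
ee_rot: [2.19, 2.252, -0.0]
force: [0.5, 0.5, -0.3]
width: 0.0597
time: 22.7
ee_pos: [0.6048, -0.0503, 0.1576]
ee_rot: [-2.189, -2.253, -0.0]
force: [1.2, -0.9, -0.2]
width: 0.0599
t 22.7 pos [604.8 -50.3 157.6] jaw yaw 1.66 w 59.9 F [ 1.2 -0.9 -0.2] q7 -0.13
  shift [-320.4 -155.2    7.5] turn [-0.02 -0.03  0.01] rows 7.1
```

```bash
python3 -m creep '[[[-43,-21,0,0,0,0,80],[-43,-21,0,0,0,0,80],[-43,-21,0,0,0,0,80],[-43,-21,0,0,0,0,80],[-43,-21,0,0,0,0,80]]]';python3 -m creep '[[[-43,-21,0,0,0,0,84],[-20,-10,0,0,0,0,84],[-8,-3,0,0,0,0,84],[0,0,0,0,0,0,84],[0,0,0,0,0,0,84]]]'; python3 - <<'E'
from h import *
go(459.5,-374.5,100,1.65)
for n in("side","top"):
    cv2.imwrite(f"pics/{n}7.png",r.get_image(n)[:,:,::-1])
a=cv2.resize(cv2.imread("pics/top7.png")[170:270,200:390],None,fx=4,fy=4);b=cv2.resize(cv2.imread("pics/side7.png")[120:250,200:340],None,fx=4,fy=4)
cv2.imwrite("pics/z7.png",a);cv2.imwrite("pics/z7s.png",b)
E
```

```text
time: 23.2
ee_pos: [0.5121, -0.2615, 0.1635]
ee_rot: [2.156, 2.275, 0.023]
force: [0.8, -0.3, 0.2]
width: 0.0799
time: 23.7
ee_pos: [0.4753, -0.3457, 0.1645]
ee_rot: [2.17, 2.257, 0.016]
force: [1.0, -0.5, 0.9]
width: 0.0839
t 23.7 pos [ 475.3 -345.7  164.5] jaw yaw 2.25 w 83.9 F [ 1.  -0.5  0.9] q7 0.47
  shift [-28.2 -17.9  64.3] turn [0.83 0.01 0.6 ] rows 1.4
```

View pics/z7.png

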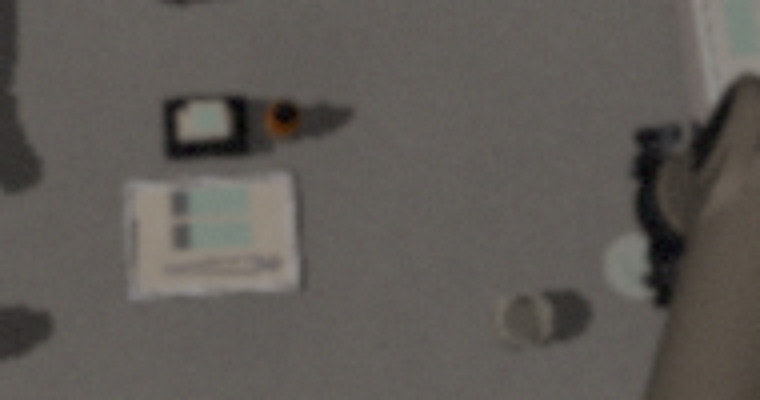

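View pics/z7s.png

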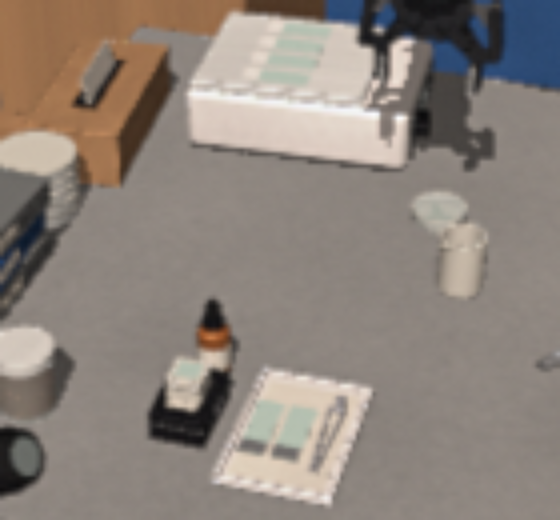

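```bash
python3 - <<'E'
from h import *
T=load("top",7)
c,k=blob(T,(222,205,284,252),bright(112)); P=np.array([plane("top",p,.010)[:2] for p in k])*1000
print("tray",cv2.minAreaRect(P.astype(np.float32)))
c,k=blob(T,(236,188,264,214),lambda a:a.max(2)<52); P=np.array([plane("top",p,.030)[:2] for p in k])*1000
print("box",cv2.minAreaRect(P.astype(np.float32)),plane("top",c,.032)*1000)
c,k=blob(T,(240,192,262,208),bright(105)); P=np.array([plane("top",p,.056)[:2] for p in k])*1000
print("cover",cv2.minAreaRect(P.astype(np.float32)),plane("top",c,.056)*1000)
c,k=blob(T,(264,190,278,206),lambda a:(a[:,:,0]-a[:,:,2]>25)|(a.max(2)<28)); print("dropper",plane("top",c,.05)*1000,(k.max(0)-k.min(0))*3.6,
 "by bbox",plane("top",(k.max(0)+k.min(0))/2,.05)*1000)
E
```

```text
tray ((500.14599609375, 22.65322494506836), (113.36638641357422, 161.5643310546875), 1.9218533039093018)
box ((599.89208984375, 20.64042854309082), (57.37202835083008, 85.9688491821289), 0.9234825372695923) [593.90257087  16.72204673  32.        ]
cover ((602.1630859375, 26.939287185668945), (40.10367202758789, 29.554569244384766), 88.86526489257812) [601.46149279  27.14305751  56.        ]
dropper [599.904396   -44.36495345  50.        ] [32.4 30.6] by bbox [601.07151405 -45.58309865  50.        ]
```

```bash
python3 -m creep '[[[-24,-15,20,0.8,0,0.6,84],[-3,-2,15,0,0,0,84],[0,0,5,0,0,0,84],[0,0,0,0,0,0,84]]]'; python3 - <<'E'
from h import *
go(459.5,-374.5,50,1.65)
E
```

```text
time: 24.2
ee_pos: [0.4632, -0.3686, 0.1225]
ee_rot: [2.175, 2.267, 0.002]
force: [0.1, -0.6, 0.1]
width: 0.084
t 24.2 pos [ 463.2 -368.6  122.5] jaw yaw 2.38 w 84.0 F [ 0.1 -0.6  0.1] q7 0.49
  shift [-5.8 -4.  72.5] turn [ 0.07 -0.06  0.73] rows 1.5
```

```bash
python3 -m creep '[[[-5.5,-4,30,0,0,0.7,84],[0,0,25,0,0,0,84],[0,0,8,0,0,0,84],[0,0,0,0,0,0,84]]]'; python3 - <<'E'
from h import *
go(459.5,-374.5,10,1.65)
E
```

```text
time: 24.6
ee_pos: [0.4632, -0.3728, 0.0602]
ee_rot: [2.18, 2.256, 0.006]
force: [-0.1, -0.9, -0.5]
width: 0.0838
t 24.6 pos [ 463.2 -372.8   60.2] jaw yaw 1.95 w 83.8 F [-0.1 -0.9 -0.5] q7 0.47
  shift [-1.5 -4.  50.1] turn [0.33 0.05 0.3 ] rows 1.0
```

```bash
python3 -m creep '[[[-1.5,-4,18,0.3,0,0.3,84],[0,0,14,0,0,0,84],[0,0,5,0,0,0,84],[0,0,0,0,0,0,84]]]'; python3 - <<'E'
from h import *
go(459.5,-374.5,10,1.65)
E
```

```text
time: 25.0
ee_pos: [0.4638, -0.3752, 0.0266]
ee_rot: [2.18, 2.249, 0.003]
force: [0.3, 0.6, 0.8]
width: 0.0839
t 25.0 pos [ 463.8 -375.2   26.6] jaw yaw 1.79 w 83.9 F [0.3 0.6 0.8] q7 0.45
  shift [ 1.  -4.4 16.6] turn [0.43 0.31 0.13] rows 0.3
```

```bash
python3 -m creep '[[[1,-4,7,0.4,0.3,0.1,84],[0,-1,7,0,0,0,84],[0,0,2,0,0,0,80],[0,0,0,0,0,0,75]]]'; python3 - <<'E'
from h import *
go(459.5,-374.5,1,1.65)
cv2.imwrite("pics/side8.png",cv2.resize(r.get_image("side")[120:230,230:340,::-1],None,fx=5,fy=5))
E
```

```text
time: 25.4
ee_pos: [0.4601, -0.375, 0.0115]
ee_rot: [2.186, 2.251, 0.001]
force: [-0.2, 0.5, -0.2]
width: 0.0754
t 25.4 pos [ 460.1 -375.    11.5] jaw yaw 1.69 w 75.4 F [-0.2  0.5 -0.2] q7 0.44
  shift [ 0.6 -0.7 10.5] turn [0.18 0.12 0.04] rows 0.2
```

View pics/side8.png

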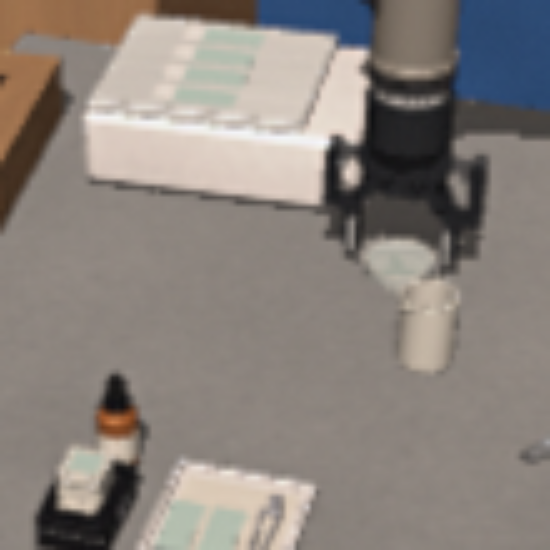

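```bash
python3 -m creep '[[[0.5,-0.7,6,0.2,0.1,0,75],[0,0,3,0,0,0,75],[0,0,0,0,0,0,72]]]'; python3 - <<'E'
from h import *
go(459.5,-374.5,1.5,1.65)
E
```

```text
time: 25.75
ee_pos: [0.4598, -0.3748, 0.0023]
ee_rot: [2.188, 2.254, -0.001]
force: [0.1, -0.2, 0.0]
width: 0.072
t 25.75 pos [ 459.8 -374.8    2.3] jaw yaw 1.69 w 72.0 F [ 0.1 -0.2  0. ] q7 0.44
  shift [ 0.3 -0.3  0.8] turn [0.01 0.05 0.04] rows 0.0
```

```bash
python3 -m creep '[[[0,0,0,0,0,0,66],[0,0,0,0,0,0,62],[0,0,0,0,0,0,58],[0,0,0,0,0,0,50],[0,0,0,0,0,0,50]]]' 25; python3 - <<'E'
from h import *
go(459.5,-374.5,1.5,1.65)
E
```

```text
time: 26.25
ee_pos: [0.4602, -0.3749, 0.0027]
ee_rot: [2.187, 2.253, -0.001]
force: [0.5, -0.5, -0.3]
width: 0.0585
t 26.25 pos [ 460.2 -374.9    2.7] jaw yaw 1.7 w 58.5 F [ 0.5 -0.5 -0.3] q7 0.44
  shift [ 0.5 -0.6  1.2] turn [0.05 0.08 0.05] rows 0.0
```

```bash
python3 -m creep '[[[0,0,-8,0,0,0,50],[0,0,-15,0,0,0,50],[0,0,-30,0,0,0,50],[0,0,-40,0,0,0,50],[0,0,-40,0,0,0,50]]]' 35; python3 - <<'E'
from h import *
go(496,152.3,140,1.65)
cv2.imwrite("pics/side9.png",cv2.resize(r.get_image("side")[100:230,230:340,::-1],None,fx=4,fy=4))
E
```

```text
time: 26.75
ee_pos: [0.4558, -0.3719, 0.1364]
ee_rot: [-2.178, -2.246, 0.002]
force: [-0.1, -1.2, -0.8]
width: 0.0582
t 26.75 pos [ 455.8 -371.9  136.4] jaw yaw 1.75 w 58.2 F [-0.1 -1.2 -0.8] q7 0.5
  shift [5.227e+02 5.620e+01 1.000e-01] turn [-0.57 -0.47  0.1 ] rows 10.5
```

View pics/side9.png

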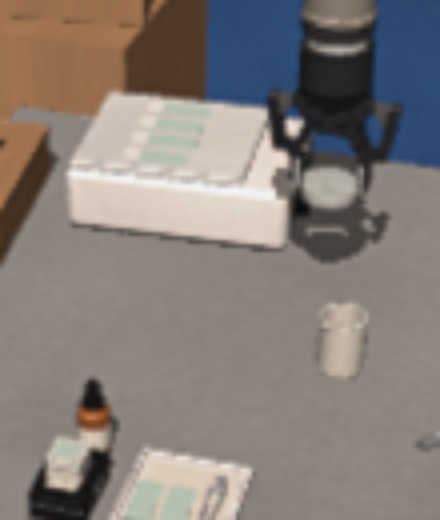

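```bash
python3 -m creep '[[[30,3,-5,-0.5,-0.4,0,50],[45,4.8,0,0,0,0,50],[45,4.8,0,0,0,0,50],[45,4.8,0,0,0,0,50],[45,4.8,0,0,0,0,50]]]'; python3 -m creep '[[[45,4.8,0,0,0,0,50],[45,4.8,0,0,0,0,50],[45,4.8,0,0,0,0,50],[45,4.8,0,0,0,0,50],[45,4.8,0,0,0,0,50]]]'; python3 - <<'E'
from h import *
go(496,152.3,140,1.65)
E
```

```text
time: 27.3
ee_pos: [0.4806, -0.1708, 0.1578]
ee_rot: [2.182, 2.207, 0.001]
force: [0.7, 0.5, 0.3]
width: 0.0586
time: 27.8
ee_pos: [0.5036, 0.0635, 0.1592]
ee_rot: [2.175, 2.198, 0.009]
force: [0.1, -0.2, -0.1]
width: 0.0581
t 27.8 pos [503.6  63.5 159.2] jaw yaw 0.63 w 58.1 F [ 0.1 -0.2 -0.1] q7 -0.39
  shift [89.4 -7.4 16.1] turn [ 2.21  1.8  -1.05] rows 1.8
```

```bash
python3 -m creep '[[[38,-4,5,1.5,1.2,-1,50],[25,-3,5,0.6,0.5,0,50],[8,0,0,0,0,0,50],[0,0,0,0,0,0,50],[0,0,0,0,0,0,50]]]'; python3 - <<'E'
from h import *
go(496,152.3,60,1.65)
T=r.get_image("top"); cv2.imwrite("pics/top10.png",T[:,:,::-1])
S=r.get_image("side"); cv2.imwrite("pics/side10.png",S[:,:,::-1])
cv2.imwrite("pics/z10.png",cv2.resize(T[160:270,190:340,::-1],None,fx=5,fy=5))
E
```

```text
time: 28.3
ee_pos: [0.4952, 0.1464, 0.1533]
ee_rot: [2.169, 2.266, 0.015]
force: [-0.2, -0.4, -0.8]
width: 0.0582
t 28.3 pos [495.2 146.4 153.3] jaw yaw 2.51 w 58.2 F [-0.2 -0.4 -0.8] q7 -0.51
  shift [ 5.6  0.1 93.3] turn [ 0.6  -0.16  0.86] rows 1.9
```

View pics/z10.png

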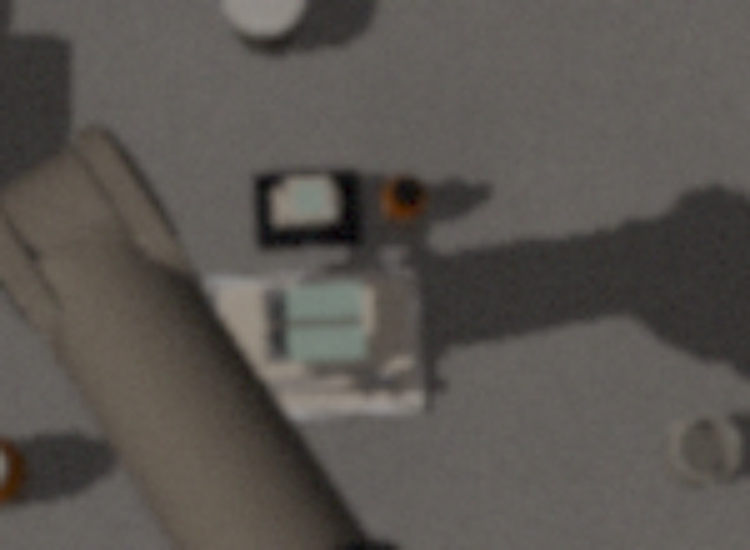

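```bash
python3 -m creep '[[[5,0,20,0.6,-0.1,0.8,50],[0,0,25,0,0,0,50],[0,0,12,0,0,0,50],[0,0,0,0,0,0,50]]]'; python3 - <<'E'
from h import *
go(496,152.3,30,1.65)
print(plane("top",(270.6,198),.08),proj("top",(.6047,-.0509,.08)),proj("top",(.6047,-.0509,.05)))
E
```

```text
time: 28.8
ee_pos: [0.4989, 0.1432, 0.0961]
ee_rot: [2.201, 2.234, 0.001]
force: [0.0, -0.6, 0.1]
width: 0.0584
t 28.8 pos [498.9 143.2  96.1] jaw yaw 0.86 w 58.4 F [ 0.  -0.6  0.1] q7 -0.57
  shift [ 9.4 -3.1 66.1] turn [ 0.25  0.19 -0.79] rows 1.3
[ 0.60087356 -0.0472345   0.08      ] [271.56228653 196.95874117] [271.26189566 198.64317428]
```

```bash
python3 -m creep '[[[9,-3,22,0.2,0.2,-0.8,50],[0,0,20,0,0,0,50],[0,0,6,0,0,0,50],[0,0,0,0,0,0,50]]]'; python3 - <<'E'
from h import *
go(496,152.3,12,1.65)
E
```

```text
time: 29.2
ee_pos: [0.4999, 0.1493, 0.0502]
ee_rot: [2.192, 2.243, 0.007]
force: [-1.0, 0.0, 0.7]
width: 0.0582
t 29.2 pos [499.9 149.3  50.2] jaw yaw 1.32 w 58.2 F [-1.   0.   0.7] q7 -0.62
  shift [ 3.1 -4.1 38.2] turn [ 0.4   0.04 -0.33] rows 0.8
```

```bash
python3 -m creep '[[[3,-4,15,0.4,0,-0.3,50],[0,0,12,0,0,0,50],[0,0,4,0,0,0,50],[0,0,0,0,0,0,50]]]'; python3 - <<'E'
from h import *
go(496,152.3,3,1.65)
E
```

```text
time: 29.6
ee_pos: [0.498, 0.1524, 0.0193]
ee_rot: [2.189, 2.249, 0.005]
force: [-0.2, 0.3, -0.3]
width: 0.0582
t 29.6 pos [498.  152.4  19.3] jaw yaw 1.55 w 58.2 F [-0.2  0.3 -0.3] q7 -0.65
  shift [-0.1 -2.  16.3] turn [ 0.24 -0.   -0.1 ] rows 0.3
```

```bash
python3 -m creep '[[[0,-2,6,0.2,0,-0.1,50],[0,0,5,0,0,0,50],[0,0,1,0,0,0,50],[0,0,0,0,0,0,50]]]'; python3 - <<'E'
from h import *
go(496,152.3,3,1.65)
E
```

```text
time: 30.0
ee_pos: [0.4963, 0.1526, 0.0067]
ee_rot: [2.188, 2.253, 0.002]
force: [-0.3, -0.4, 0.2]
width: 0.0582
t 30.0 pos [496.3 152.6   6.7] jaw yaw 1.67 w 58.2 F [-0.3 -0.4  0.2] q7 -0.66
  shift [-0.3 -0.3  3.7] turn [ 0.08 -0.02  0.02] rows 0.1
```

```bash
python3 -m creep '[[[0,-0.3,1.6,0.1,0,0,50],[0,0,1.2,0,0,0,50],[0,0,0,0,0,0,50]]]';python3 -m creep '[[[0,0,0.5,0,0,0,50],[0,0,0.3,0,0,0,50]]]'; python3 -m creep '[[[0,0,0.4,0,0,0,50]]]'
```

```text
time: 30.3
ee_pos: [0.4964, 0.1528, 0.0041]
ee_rot: [-2.189, -2.253, -0.001]
force: [0.6, -0.1, -0.2]
width: 0.0581
time: 30.5
ee_pos: [0.4967, 0.1528, 0.0035]
ee_rot: [2.189, 2.253, 0.002]
force: [0.3, 0.5, -0.9]
width: 0.0582
time: 30.6
ee_pos: [0.4968, 0.1528, 0.0031]
ee_rot: [2.189, 2.253, 0.002]
force: [0.1, 0.4, 0.1]
width: 0.0585
```

```bash
python3 -m creep '[[[0,-0.5,0.5,0,0,0,50],[0,0,0.3,0,0,0,50]]]'; python3 -m creep '[[[0,0,0.3,0,0,0,50],[0,0,0.1,0,0,0,50]]]'
```

```text
time: 30.8
ee_pos: [0.4964, 0.1529, 0.0026]
ee_rot: [2.189, 2.253, 0.002]
force: [-1.2, 0.2, 4.3]
width: 0.0582
time: 31.0
ee_pos: [0.4963, 0.1529, 0.0026]
ee_rot: [2.188, 2.253, 0.002]
force: [0.1, -1.5, 0.8]
width: 0.0584
```

Down. Release slowly.

```bash
python3 -m creep '[[[0,0,0,0,0,0,57],[0,0,0,0,0,0,62],[0,0,-0.5,0,0,0,68],[0,0,-0.5,0,0,0,75],[0,0,-1,0,0,0,78]]]';python3 -m creep '[[[0,0,-10,0,0,0,78],[0,0,-30,0,0,0,78],[0,0,-45,0,0,0,78],[0,0,-40,0,0,0,78],[0,0,-20,0,0,0,78]]]'; python3 -c "
from h import *
go(407.5,-260,160,1.65)"
```

```text
time: 31.5
ee_pos: [0.4963, 0.1529, 0.0042]
ee_rot: [2.189, 2.253, 0.002]
force: [-0.8, 1.5, 0.3]
width: 0.0777
time: 32.0
ee_pos: [0.4932, 0.1521, 0.153]
ee_rot: [-2.184, -2.252, 0.009]
force: [1.3, -0.2, -0.1]
width: 0.078
t 32.0 pos [493.2 152.1 153. ] jaw yaw 1.75 w 78.0 F [ 1.3 -0.2 -0.1] q7 -0.53
  shift [-409.3  -98.3   -6. ] turn [-0.4   0.04  0.1 ] rows 8.4
```

```bash
python3 -m creep '[[[-40,-9,-5,-0.4,0,0,78],[-45,-11,0,0,0,0,78],[-45,-11,0,0,0,0,78],[-45,-11,0,0,0,0,78],[-45,-11,0,0,0,0,78]]]'; python3 -m creep '[[[-45,-11,0,0,0,0,78],[-45,-11,0,0,0,0,78],[-35,-8,0,0,0,0,78],[-10,-2,0,0,0,0,78],[0,0,0,0,0,0,78]]]'; python3 - <<'E'
from h import *
T=r.get_image("top"); cv2.imwrite("pics/top11.png",T[:,:,::-1])
S=r.get_image("side"); cv2.imwrite("pics/side11.png",S[:,:,::-1])
go(407.5,-260,80,1.65)
cv2.imwrite("pics/z11.png",cv2.resize(T[160:270,180:340,::-1],None,fx=5,fy=5,interpolation=cv2.INTER_CUBIC))
cv2.imwrite("pics/z11s.png",cv2.resize(S[130:270,200:350,::-1],None,fx=4,fy=4,interpolation=cv2.INTER_CUBIC))
E
```

```text
time: 32.5
ee_pos: [0.453, -0.0634, 0.1673]
ee_rot: [2.154, 2.272, 0.032]
force: [0.7, -0.5, 0.4]
width: 0.0779
time: 33.0
ee_pos: [0.4244, -0.2128, 0.17]
ee_rot: [2.162, 2.253, 0.029]
force: [0.6, -0.3, -0.2]
width: 0.0781
t 33.1 pos [ 425.2 -210.3  169.9] jaw yaw 2.59 w 78.2 F [0.7 0.8 0.8] q7 0.36
  shift [-48.9 -22.2  89.3] turn [ 1.51 -0.01  0.94] rows 2.1
```

View pics/z11.png

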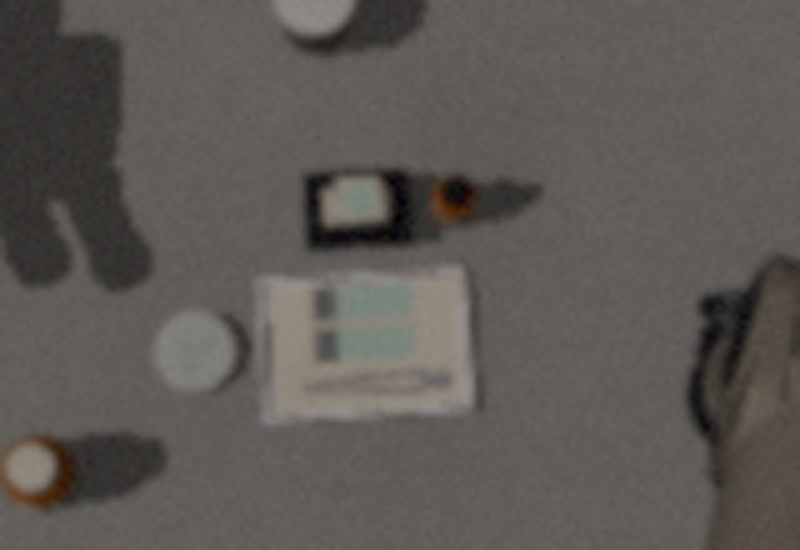

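View pics/z11s.png

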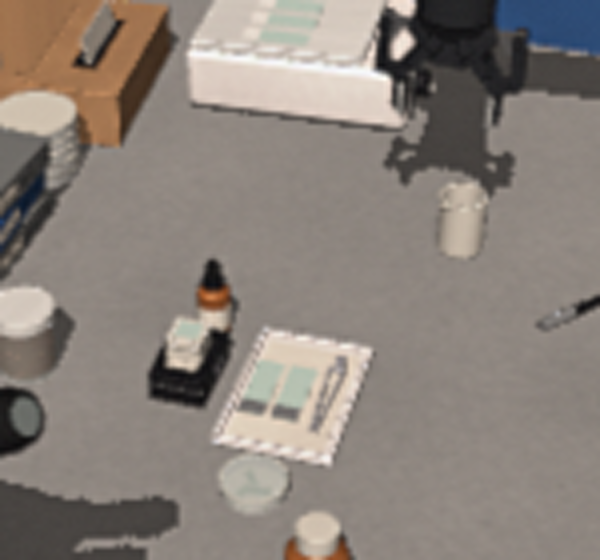

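```bash
python3 - <<'E'
from h import *
T=load("top",11)
c,k=blob(T,(230,210,278,248),bright(112)); P=np.array([plane("top",p,.010)[:2] for p in k])*1000
rc=cv2.minAreaRect(P.astype(np.float32));print("tray",rc)
for t in(100,104,108):
    c,k=blob(T,(208,218,230,242),bright(t)); P=np.array([plane("top",p,.016)[:2] for p in k])*1000
    print("dish",plane("top",c,.016)*1000,P.max(0)-P.min(0),(P.max(0)+P.min(0))/2)
for t in(100,105,112):
    c,k=blob(T,(240,190,262,208),bright(t)); P=np.array([plane("top",p,.056)[:2] for p in k])*1000
    print("cover",cv2.minAreaRect(P.astype(np.float32)),plane("top",c,.056)*1000)
for t in(40,50,60):
    c,k=blob(T,(238,190,264,212),lambda a:a.max(2)<t); P=np.array([plane("top",p,.030)[:2] for p in k])*1000
    print("box",cv2.minAreaRect(P.astype(np.float32)))
for t in(25,35):
    c,k=blob(T,(264,190,278,206),lambda a:a.max(2)<t); print("bulb",plane("top",c,.078)*1000,c)
c,k=blob(T,(264,190,278,206),lambda a:(a[:,:,0]-a[:,:,2]>25)); print("amber",plane("top",(k.max(0)+k.min(0))/2,.045)*1000,k.min(0),k.max(0))
for x,y in((.6047,-.0509),(.601,-.0475)):
    print(proj("top",(x,y,.084)),[proj("top",(x,y+s,.045)).round(1) for s in(-.0165,.0165)],[proj("top",(x+s,y,.045)).round(1) for s in(-.0165,.0165)])
S=load("side",11)
c2,k2=blob(S,(248,193,258,204),lambda a:a.max(2)<60); print("side bulb",c2,k2.min(0),k2.max(0), proj("side",(.6047,-.0509,.084)),proj("side",(.601,-.0475,.084)),proj("side",(.6047,-.0509,.0)),proj("side",(.601,-.0475,.0)))
E
```

```text
tray ((500.13250732421875, 22.798492431640625), (113.52989196777344, 161.14915466308594), 1.9816263914108276)
dish [497.0051172  152.56487984  16.        ] [61.82002895 59.46541969] [498.02708829 152.33888613]
dish [496.98851531 152.33310756  16.        ] [58.91846883 56.65101933] [497.58791015 151.86530427]
dish [497.0335716  152.19844633  16.        ] [57.02027549 54.76314816] [497.60411433 151.86481371]
cover ((602.256591796875, 27.4842586517334), (31.753952026367188, 42.202327728271484), 2.2240030765533447) [601.28357189  27.29113384  56.        ]
cover ((602.3359375, 27.639041900634766), (29.91082763671875, 41.009422302246094), 2.22444224357605) [601.33918262  27.24359535  56.        ]
cover ((602.6080932617188, 27.382610321044922), (39.18069076538086, 26.693470001220703), 88.5776138305664) [601.6150131   26.85222311  56.        ]
box ((600.0477905273438, 22.540523529052734), (54.597476959228516, 79.29436492919922), 2.177086353302002)
box ((599.8233032226562, 20.777238845825195), (57.347816467285156, 85.95779418945312), 0.7103071808815002)
box ((599.865966796875, 21.104787826538086), (59.290367126464844, 87.3167953491211), 0.7909774780273438)
bulb [601.66728725 -48.89301226  78.        ] [271.02408854 197.89127604]
bulb [601.5012492 -49.1156083  78.       ] [271.08598485 197.93390152]
amber [601.63058538 -45.76918944  45.        ] [265.375 195.625] [274.375 203.875]
[271.60319759 196.72933357] [array([275.6, 198.8]), array([266.8, 199. ])] [array([271.4, 203.2]), array([271.1, 194.6])]
[270.70974275 197.73763651] [array([274.7, 199.8]), array([266., 200.])] [array([270.5, 204.2]), array([270.2, 195.6])]
side bulb [252.74740933 198.76608377] [250.125 194.875] [255.375 201.625] [252.98933579 194.72065922] [253.60225171 195.4052283 ] [253.49933938 211.96210898] [254.09489414 212.66380455]
```

```bash
python3 -m creep '[[[-40,-18,10,1.4,0,0.9,78],[-8,-3,5,0,0,0,78],[0,0,0,0,0,0,78],[0,0,0,0,0,0,78]]]'; python3 - <<'E'
from h import *
go(407.5,-260,100,1.65)
E
```

```text
time: 33.5
ee_pos: [0.4111, -0.25, 0.1553]
ee_rot: [2.168, 2.273, 0.01]
force: [-0.3, 0.7, 0.7]
width: 0.0784
t 33.5 pos [ 411.1 -250.   155.3] jaw yaw 2.71 w 78.4 F [-0.3  0.7  0.7] q7 0.43
  shift [-10.   -4.4  55.3] turn [ 0.29 -0.2   1.06] rows 1.1
```

```bash
python3 -m creep '[[[-9.5,-4,20,0.3,-0.2,1,78],[0,0,25,0,0,0,78],[0,0,8,0,0,0,78],[0,0,0,0,0,0,78]]]'; python3 - <<'E'
from h import *
go(407.5,-260,60,1.65)
E
```

```text
time: 33.9
ee_pos: [0.4129, -0.2526, 0.1036]
ee_rot: [2.171, 2.265, 0.006]
force: [0.1, 0.2, 0.3]
width: 0.0777
t 33.9 pos [ 412.9 -252.6  103.6] jaw yaw 2.42 w 77.7 F [0.1 0.2 0.3] q7 0.39
  shift [-7.1 -5.9 43.6] turn [0.32 0.01 0.77] rows 0.9
```

```bash
python3 -m creep '[[[-7,-6,12,0.3,0,0.7,78],[-2,0,8,0,0,0,78],[0,0,0,0,0,0,78]]]'; python3 - <<'E'
from h import *
go(407.5,-260,60,1.65)
E
```

```text
time: 34.2
ee_pos: [0.409, -0.2618, 0.0843]
ee_rot: [2.183, 2.254, 0.001]
force: [-0.5, 0.6, -0.7]
width: 0.0778
t 34.2 pos [ 409.  -261.8   84.3] jaw yaw 1.83 w 77.8 F [-0.5  0.6 -0.7] q7 0.38
  shift [ 1.9 -1.5 24.3] turn [0.18 0.12 0.18] rows 0.5
```

```bash
python3 -m creep '[[[2,-1.5,20,0.2,0.1,0.2,78],[0,-1,20,0,0,0,78],[0,-1,12,0,0,0,78],[0,0,0,0,0,0,78]]]'; python3 - <<'E'
from h import *
go(407.5,-259.5,18,1.65)
cv2.imwrite("pics/side12.png",cv2.resize(r.get_image("side")[130:230,260:360,::-1],None,fx=5,fy=5))
E
```

```text
time: 34.6
ee_pos: [0.4074, -0.2621, 0.0326]
ee_rot: [2.189, 2.246, 0.0]
force: [-0.8, 0.1, -0.4]
width: 0.0782
t 34.6 pos [ 407.4 -262.1   32.6] jaw yaw 1.5 w 78.2 F [-0.8  0.1 -0.4] q7 0.34
  shift [ 2.7  0.1 14.6] turn [ 0.22  0.21 -0.15] rows 0.3
```

View pics/side12.png

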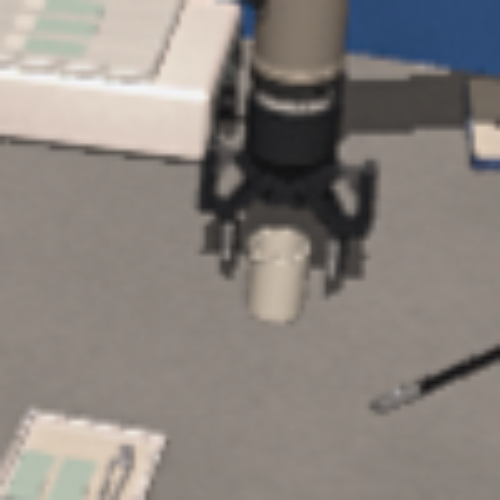

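```bash
python3 -m creep '[[[2.5,0,9,0.2,0.2,-0.1,78],[0,0,5,0,0,0,72],[0,0,0,0,0,0,64],[0,0,0,0,0,0,58],[0,0,0,0,0,0,52]]]' 25; python3 -m creep '[[[0,0,0,0,0,0,46],[0,0,0,0,0,0,38],[0,0,0,0,0,0,38],[0,0,0,0,0,0,38]]]' 25; python3 - <<'E'
from h import *
go(407.5,-259.5,18,1.65)
E
```

```text
time: 35.15
ee_pos: [0.4106, -0.261, 0.0208]
ee_rot: [2.185, 2.247, 0.003]
force: [0.3, -0.2, -0.6]
width: 0.0519
time: 35.55
ee_pos: [0.4109, -0.2612, 0.0214]
ee_rot: [2.184, 2.247, 0.003]
force: [-0.7, 0.5, -0.5]
width: 0.0484
t 35.55 pos [ 410.9 -261.2   21.4] jaw yaw 1.61 w 48.4 F [-0.7  0.5 -0.5] q7 0.32
  shift [ 1.8 -3.4  3.3] turn [ 0.4   0.26 -0.04] rows 0.1
```

```bash
python3 -m creep '[[[0,0,0,0,0,0,56],[0,0,0,0,0,0,60],[1.5,-2.5,4,0.3,0.2,0,60],[0,0,3,0,0,0,60],[0,0,0,0,0,0,60]]]' 25;  python3 -c "
from h import *
go(408.5,-259.5,14,1.65)"
```

```text
time: 36.05
ee_pos: [0.4083, -0.2598, 0.0139]
ee_rot: [2.189, 2.251, 0.001]
force: [-0.2, -0.5, -0.0]
width: 0.06
t 36.05 pos [ 408.3 -259.8   13.9] jaw yaw 1.59 w 60.0 F [-0.2 -0.5 -0. ] q7 0.32
  shift [ 0.3  0.3 -0.1] turn [ 0.09  0.06 -0.06] rows 0.0
```

```bash
python3 -m creep '[[[0,1,0,0,0,0,54],[0,0,0,0,0,0,50],[0,0,0,0,0,0,44],[0,0,0,0,0,0,38],[0,0,0,0,0,0,38]]]' 25;  python3 -c "
from h import *
go(408.5,-259.5,14,1.65)"
```

```text
time: 36.55
ee_pos: [0.4096, -0.2598, 0.0139]
ee_rot: [2.189, 2.251, 0.001]
force: [0.0, -0.7, 0.8]
width: 0.0482
t 36.55 pos [ 409.6 -259.8   13.9] jaw yaw 1.61 w 48.2 F [ 0.  -0.7  0.8] q7 0.32
  shift [ 0.3 -1.1 -0.1] turn [ 0.11  0.06 -0.04] rows 0.0
```

Held. Lift, carry to (503.3, -101.7).

```bash
python3 -m creep '[[[0,0,-10,0,0,0,38],[0,0,-25,0,0,0,38],[0,0,-35,0,0,0,38],[0,0,-20,0,0,0,38],[0,0,0,0,0,0,38]]]' 30;  python3 - <<'E'
from h import *
go(503.5,-101.7,100,1.65)
cv2.imwrite("pics/side13.png",cv2.resize(r.get_image("side")[110:230,240:360,::-1],None,fx=4,fy=4))
E
```

```text
time: 37.05
ee_pos: [0.4084, -0.2588, 0.1079]
ee_rot: [-2.188, -2.252, -0.0]
force: [1.0, -0.3, -0.9]
width: 0.0483
t 37.05 pos [ 408.4 -258.8  107.9] jaw yaw 1.65 w 48.3 F [ 1.  -0.3 -0.9] q7 0.39
  shift [154.3  99.6   8. ] turn [-0.03 -0.05  0.  ] rows 3.7
```

View pics/side13.png

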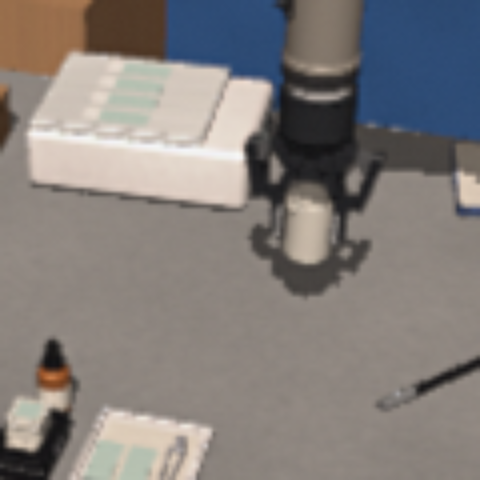

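```bash
python3 -m creep '[[[30,20,0,0,0,0,38],[38,25,0,0,0,0,38],[38,25,0,0,0,0,38],[25,16,0,0,0,0,38],[5,3,0,0,0,0,38]]]'; python3 -m creep '[[[0,0,0,0,0,0,38],[0,0,0,0,0,0,38]]]'; python3 -c "
from h import *
go(503.5,-101.7,60,1.65)"
```

```text
time: 37.6
ee_pos: [0.4905, -0.1187, 0.1009]
ee_rot: [-2.193, -2.235, 0.008]
force: [-0.2, 0.6, -0.4]
width: 0.0478
time: 37.8
ee_pos: [0.4887, -0.1182, 0.0988]
ee_rot: [-2.187, -2.235, 0.013]
force: [-0.0, -0.5, -0.4]
width: 0.0476
t 37.8 pos [ 488.7 -118.2   98.8] jaw yaw 1.23 w 47.6 F [-0.  -0.5 -0.4] q7 0.02
  shift [16.  15.8 38.6] turn [-0.92 -0.26 -0.42] rows 0.9
```

```bash
python3 -m creep '[[[15,15,15,-0.9,-0.2,-0.4,38],[0,0,15,0,0,0,38],[0,0,4,0,0,0,38],[0,0,0,0,0,0,38]]]'; python3 -c "
from h import *
go(503.5,-101.7,20,1.65)"
```

```text
time: 38.2
ee_pos: [0.4997, -0.1114, 0.0623]
ee_rot: [-2.204, -2.239, 0.009]
force: [-0.0, 0.5, -0.7]
width: 0.0482
t 38.2 pos [ 499.7 -111.4   62.3] jaw yaw 0.9 w 48.2 F [-0.   0.5 -0.7] q7 -0.04
  shift [ 9.8  4.2 42.2] turn [-0.26  0.22 -0.75] rows 0.9
```

```bash
python3 -m creep '[[[9.8,4,12,-0.2,0.2,-0.7,38],[0,0,12,0,0,0,38],[0,0,4,0,0,0,38],[0,0,0,0,0,0,38]]]'; python3 -c "
from h import *
go(503.5,-101.7,14,1.65)"
```

```text
time: 38.6
ee_pos: [0.5034, -0.1037, 0.0326]
ee_rot: [2.194, 2.248, -0.002]
force: [0.2, 0.2, -0.5]
width: 0.048
t 38.6 pos [ 503.4 -103.7   32.6] jaw yaw 1.4 w 48.0 F [ 0.2  0.2 -0.5] q7 -0.07
  shift [ 2.   0.2 18.6] turn [-0.01  0.09 -0.25] rows 0.4
```

```bash
python3 -m creep '[[[2,0,8,0,0.1,-0.2,38],[0,0,5,0,0,0,38],[0,0,1,0,0,0,38],[0,0,0,0,0,0,38]]]'; python3 -c "
from h import *
go(503.5,-101.7,14,1.65)"
```

```text
time: 39.0
ee_pos: [0.5036, -0.1016, 0.0177]
ee_rot: [2.19, 2.253, 0.001]
force: [-0.1, 0.0, -0.6]
width: 0.0484
t 39.0 pos [ 503.6 -101.6   17.7] jaw yaw 1.63 w 48.4 F [-0.1  0.  -0.6] q7 -0.08
  shift [-0.1 -0.1  3.7] turn [ 0.02 -0.01 -0.02] rows 0.1
```

```bash
python3 -m creep '[[[0,0,1.6,0,0,0,38],[0,0,0.8,0,0,0,38],[0,0,0,0,0,0,38]]]';python3 -m creep '[[[0,0,0.5,0,0,0,38],[0,0,0.3,0,0,0,38]]]';python3 -m creep '[[[0,0,0.4,0,0,0,38],[0,0,0.2,0,0,0,38]]]'
```

```text
time: 39.3
ee_pos: [0.5042, -0.1017, 0.0155]
ee_rot: [2.189, 2.252, 0.001]
force: [0.9, 0.0, -0.6]
width: 0.048
time: 39.5
ee_pos: [0.5045, -0.1018, 0.015]
ee_rot: [2.189, 2.251, 0.002]
force: [0.2, 0.1, 0.3]
width: 0.0478
time: 39.7
ee_pos: [0.5046, -0.1019, 0.0145]
ee_rot: [2.189, 2.251, 0.002]
force: [-0.0, -0.4, -0.9]
width: 0.0477
```

```bash
python3 -m creep '[[[0,-0.8,0.5,0,0,0,38],[0,0,0.3,0,0,0,38]]]';python3 -m creep '[[[0,0,0.4,0,0,0,38],[0,0,0.1,0,0,0,38]]]'
```

```text
time: 39.9
ee_pos: [0.5038, -0.1019, 0.0139]
ee_rot: [2.188, 2.251, 0.002]
force: [-0.5, 0.1, 3.6]
width: 0.0482
time: 40.1
ee_pos: [0.5038, -0.1019, 0.0139]
ee_rot: [2.188, 2.251, 0.001]
force: [-0.7, -0.7, 0.1]
width: 0.048
```

Contact; release, rise and move clear for a check.

```bash
python3 -m creep '[[[0,0,0,0,0,0,47],[0,0,0,0,0,0,52],[0,0,-0.5,0,0,0,58],[0,0,-0.5,0,0,0,65],[0,0,-0.5,0,0,0,70]]]';python3 -m creep '[[[0,0,-12,0,0,0,75],[0,0,-30,0,0,0,75],[0,0,-45,0,0,0,75],[0,0,-40,0,0,0,75],[-20,0,-20,0,0,0,75]]]';python3 -m creep '[[[-45,-10,0,0,0,0,75],[-45,-10,0,0,0,0,75],[-45,-10,0,0,0,0,75],[-45,-10,0,0,0,0,75],[-30,0,0,0,0,0,75]]]'; python3 -m creep '[[[-20,0,0,0,0,0,75],[0,0,0,0,0,0,75],[0,0,0,0,0,0,75]]]';python3 - <<'E'
from h import *
T=np.mean([r.get_image("top").astype(float) for _ in range(6)],0).astype(np.uint8); cv2.imwrite("pics/top14.png",T[:,:,::-1])
S=np.mean([r.get_image("side").astype(float) for _ in range(4)],0).astype(np.uint8); cv2.imwrite("pics/side14.png",S[:,:,::-1])
cv2.imwrite("pics/z14.png",cv2.resize(T[160:270,180:340,::-1],None,fx=5,fy=5,interpolation=cv2.INTER_CUBIC))
cv2.imwrite("pics/z14s.png",cv2.resize(S[150:290,200:350,::-1],None,fx=4,fy=4,interpolation=cv2.INTER_CUBIC))
E
```

```text
time: 40.6
ee_pos: [0.504, -0.1019, 0.0151]
ee_rot: [2.188, 2.251, 0.002]
force: [-1.0, -0.5, 0.4]
width: 0.07
time: 41.1
ee_pos: [0.5017, -0.1173, 0.1667]
ee_rot: [-2.177, -2.257, 0.0]
force: [0.5, -0.0, -0.0]
width: 0.075
time: 41.6
ee_pos: [0.4754, -0.3321, 0.1788]
ee_rot: [2.158, 2.265, 0.013]
force: [0.7, -0.0, 0.2]
width: 0.0749
time: 41.9
ee_pos: [0.4741, -0.3593, 0.1808]
ee_rot: [2.168, 2.252, 0.011]
force: [-0.3, 0.4, -0.2]
width: 0.0751
```

View pics/z14.png

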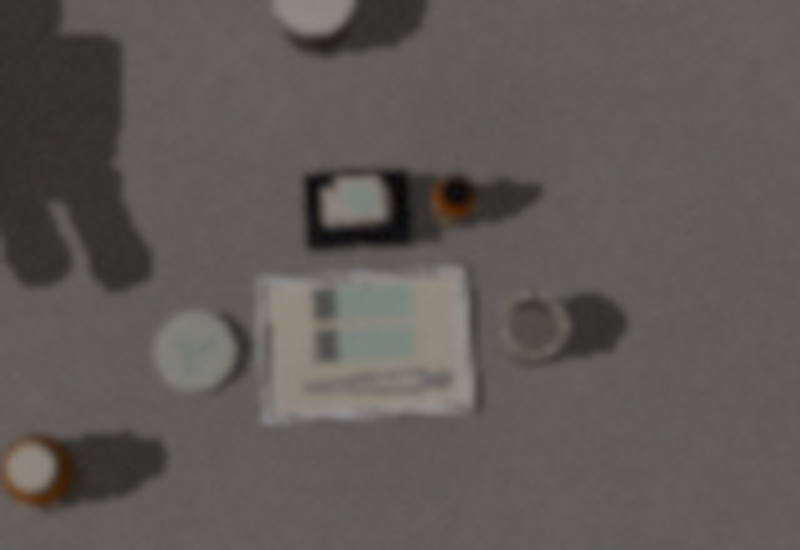

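View pics/z14s.png

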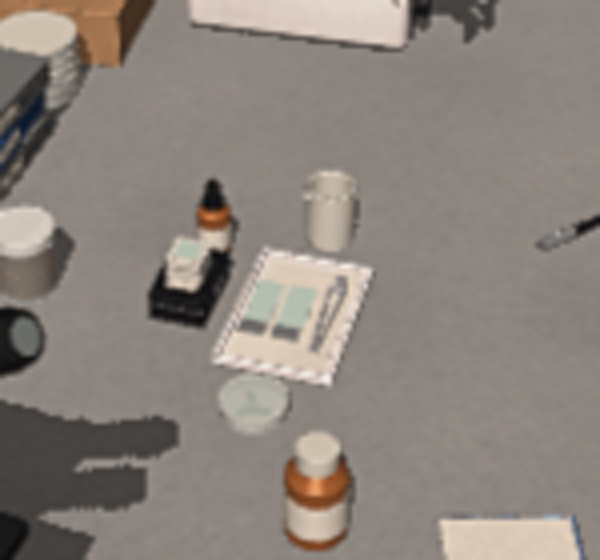

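```bash
python3 - <<'E'
from h import *
T=load("top",14);S=load("side",14)
print("beaker",plane("top",(286.6,224.6),.064)*1000, "ideal from FK 503.8,-101.9")
g=lambda a:(a[:,:,1]-a[:,:,0]>5)&(a[:,:,1]>80)
c,k=blob(T,(244,192,258,208),g); print("cover label",plane("top",c,.056)*1000,k.min(0),k.max(0))
cs,ks=blob(S,(236,206,254,220),lambda a:(a[:,:,1]-a[:,:,0]>5)&(a[:,:,1]>90)); print(cs,ks.min(0),ks.max(0),tri(cs,c), proj("side",(.6025,.0259,.056)))
ct,kt=blob(T,(264,190,278,206),lambda a:a.max(2)<28); 
cd,kd=blob(S,(248,193,258,206),lambda a:a.max(2)<60); b=kd[kd[:,1]<kd[:,1].min()+.6].mean(0); print("bulb",ct,b,tri(b,ct),plane("top",ct,.08)*1000,proj("side",(.6047,-.0509,.084)))
# jar/reagent vs start
for n,box,z in(("cap",(178,244,198,262),.092),("jar",(230,148,256,172),.07)):
    for i in(0,14):
        c,k=blob(load("top",i),box,bright(110)); print(n,i,plane("top",c,z)*1000)
E
```

```text
beaker [ 503.14392231 -103.32988786   64.        ] ideal from FK 503.8,-101.9
cover label [602.91084128  23.85456609  56.        ] [249.125 196.875] [253.625 201.625]
[246.79890351 212.04122807] [243.875 210.625] [249.375 213.625] (array([0.60271912, 0.02386078, 0.05717088]), np.float64(0.00010789708230653451)) [246.68565694 212.63114053]
bulb [270.97185349 197.91900197] [252.625      195.04166667] (array([ 0.60259921, -0.04793095,  0.08441867]), np.float64(0.0047892456304709195)) [601.14395123 -48.61120884  80.        ] [252.98933579 194.72065922]
cap 0 [405.8108914  261.44941672  92.        ]
cap 14 [406.01834105 261.39472655  92.        ]
jar 0 [758.56819528  55.31127019  70.        ]
jar 14 [758.55172806  55.37618071  70.        ]
```

```bash
python3 -c "
from h import *
print(r.get_state()['qvel'].round(3)); print(r.hand_in())"
```

```text
[ 0.003  0.002  0.004 -0.003  0.002 -0.     0.001]
the job is handed in; nothing more can be done
None
```

I set up the bench in the order asked and handed the job in at about 42 s on the robot's clock. Everything ended upright and the arm stood clear. I never saw a wrist force above about 5 N.

| Thing | Measured, mm (x, y) | Aim, mm (x, y) |
|---|---|---|
| Slide box, behind the tray | (602.7, 25.6) | (602.2, 25.3) |
| Cover-glass box, on the slide box | (602.7, 23.9), top at height 57 | (602.6, 26.0) |
| Dropper bottle, off the slide box's end away from the microscope | (602.6, −47.9) | (604.6, −51.0) |
| Petri dish, on the microscope side | (497.0, 152.4) | (496.0, 152.3) |
| Waste beaker, on the opposite side | (503.1, −103.3) | (503.5, −101.7) |

- **Bystanders:** the reagent bottle and the jar measured within 0.3 mm of where they started. The forceps look unmoved in the last pictures, though I did not measure them.
- **Dropper:** the cameras and the arm's own position at release (604.7, −50.9) differ by 2–4 mm. That is about one pixel, and its rays missed each other by 5 mm. Its gap to the slide box is therefore about 17–20 mm.
- **Slide box position:** the label reading above is from just after it was set down. Later outline readings put it about 3 mm nearer the tray and up to 5 mm to the right. The outline catches the box's sides and shadow, so I trusted the label.
- **Slide box angle:** the label read about −1.4°, the outline 0.7–2.2°, and the gripper's own angle at release was 1.6°. The tray measures 1.65–1.98°, so I left the box as it was.

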